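# Discharge and strip a shielded capacitor unit

### The arm

A 7-joint arm with a two-finger parallel gripper is mounted at the origin on a cart in front of the work surface, level with it; the furniture and walls round the work are solid. World frame = base frame: x ahead of the robot, y to its left, z up, the work surface at z = 0. Lengths are in m, angles in rad, forces in N, time in s.
With the tool pointing down it reaches from about 0.425 to 0.925 m from the base axis. Payload 6.8 kg.
Tool frame: the origin (TCP) lies midway between the tips of the shut fingers; the grasp point (between the pads) lies grasp_offset behind it (grasp_offset is the distance from the TCP to the grasp point, in m); x points along the fingers, y is the direction in which the jaws open and shut, and the axes are right-handed (so a half turn about x gives the same grasp; the last joint's range is limited). The gripper opens to 85 mm and grips with 20 to 120 N. Pads are 22 mm wide; open, the fingers measure 114 mm over their backs; the gripper's body (76 mm by 85 mm) begins 54 mm behind the grasp point. The pads swing forward as they close: fully open they stand 13 mm farther back than shut.
Start: joints at [1.063, 0.477, 0.022, 1.555, -0.011, 1.109, -0.083], TCP at [0.263, -0.622, 0.231] pointing down, gripper open.
Joint ranges: [-2.96, 2.96], [-0.34, 2.1], [-1.41, 1.46], [0.24, 2.44], [-1.37, 4.51], [0.17, 1.92], [-2.96, 2.96]. Speed limits (rad/s): [2.39, 2.39, 3.14, 3.14, 3.14, 3.14, 3.14].

### API

Orientations are given as a unit quaternion [w, x, y, z].
In Python, from rig import state, grab_frame, finish_job, grasp_offset gives the robot as it stands.
- The arm moves only by the tool play_rows, never from a script. Its argument "motion" is a list of rows, each an object with "dp": the shift along the tool's x, y, z in m, a list of three; "rotation": the turn, a rotation vector about the tool's x, y, z in rad, a list of three; "claw": the closure, from -1 (fully open) to 1 (shut), so that 0 is half open. In form: [{"dp": [dx, dy, dz], "rotation": [wx, wy, wz], "claw": claw}, ...]. A call has 1 to 5 rows; each row is the pose to reach, as a shift and turn from the pose measured when the call began, along the tool's axes at that moment; what a row does not reach only later rows make up. A row lasts 1/10 s, in which the tool goes at most 50 mm and 8.59 degrees, less where a joint would pass 70% of its speed; a pose out of reach is approached as far as the arm can. A call with a gripper value outside its range is refused whole. The fingers move at their own pace and stop on an object; the grip force is fixed at half the most. Time passes only in rows, so rows that repeat a pose let the fingers close. It gives the time, the measured TCP pose, the force and the opening at its end, in the units of the state.
- state(): the state, without advancing time (a new reading comes with each control period).
- grab_frame(name): name is "scene" or "top" or "wrist"; returns a dict with "pixels" (384x512x3 uint8, red, green, blue), "fx", "fy", "cx", "cy" (pixels), "R" (3x3) and "t" (3): a world point X has camera coordinates R X + t; the wrist camera has in their place "hand_eye" (4x4, takes a point from camera to tool coordinates, whose origin is the TCP and whose axes are the tool frame's). Camera axes: x right, y down, z forward; pixel columns grow to the right and rows downward; lengths in m; the calibration is good to about 2 mm. A picture is of the moment at which its call begins: read the wrist's pose just before it. There is no depth.
- finish_job(): hands the job in, once; it reports no verdict.
The state is a dict: "clock": time; "q": joint angles; "qvel": joint speeds; "joint_efforts": joint torques, N m; "position": TCP position; "tcp_rot": TCP orientation; "ft_force": force on the tool from outside, world axes, zero at the start; "moment": the same for the moment, N m; "opening": finger opening in m.
Only numpy, scipy, OpenCV 4.12 (cv2) and the standard library are available. Lean on these libraries where they do the work, as an engineer would, in place of code of your own. Each camera call takes 0.05 s, during which the arm holds its last target.

### The job

Make the unit safe first: with the press stick, never with the fingers, hold the button at the bottom of the recess fully down for two seconds. Then take the nested screening cans off from the outside inwards (two or three are fitted) and stand them side by side in the long tray, open end down, and lastly put the bare capacitor in the square bin. Leave the press stick standing in its holder again, and do not disturb the other things on the bench.

Things in the scene. Friction and masses are not known exactly. Their poses are not given: they have to be found in the camera images.
- unit: fixed dark steel base plate 116 x 212 x 10 mm, long side along its y; origin: centre of its underside. It carries the nest of cans at y = -48 mm and a grey button housing, 50 x 50 mm, at y = +66 mm, whose top stands 46 mm over the origin.
- seat (a point): point on top of the base plate, 10 mm above the bench, at the centre of the nest; cans and capacitor stand here one inside the other, all with their foot on the plate.
- recess (a point): centre of the mouth of the recess in the top of the button housing: a vertical round bore 21 mm wide, open upward. The button's top lies 10 mm below this point when not pressed.
- discharge (a joint): travel of the white spring button (17 mm wide) in the recess, m: 0 = up, 0.006 = fully down. It goes down vertically, needs about 1 N to start and 4.5 N to go fully down, and springs back when let go.
- can_large: plain aluminium screening can, a square box open below, 64 x 64 mm outside, 80 mm high, walls 2.5 mm; origin: centre of the open underside, z up, sides along x and y. Outermost of the nest. May be absent.
- can_medium: the same, 49 x 49 mm outside, 64 mm high, walls 2.5 mm; stands inside the large can. May be absent.
- can_small: the same, 35 x 35 mm outside, 51 mm high, walls 2.5 mm; stands inside the medium can, over the capacitor. May be absent.
- capacitor: dark blue can capacitor, a cylinder 25 mm across and 44 mm high, standing in the middle of the nest; origin: centre of its underside, z along its axis.
- stick: press stick of plastic, 109 mm long, with z along it; origin: the tip of its pin. Pin 6 mm across from 0 to 45 mm, flange 30 mm across from 45 to 49 mm, round grey handle 16 mm across from 49 to 109 mm. It starts upright, pin down in the holder's hole, flange resting on the holder's top.
- holder: fixed wooden block 60 x 60 x 60 mm with a vertical hole in the middle of its top, 19 mm wide and 52 mm deep; origin: centre of its underside. With the stick home, the stick's tip is 15 mm above this origin.
- tray: loose, heavy (0.8 kg) steel tray 112 x 250 mm outside, long side along its y, rim 14 mm high, walls and floor 4 mm; origin: centre of its underside.
- bin: loose grey square bin, 100 x 100 mm outside, rim 22 mm high, walls and floor 3 mm; origin: centre of its underside.
- relay: bystander: relay in a clear case, 28 x 21 x 36 mm, standing loose on the bench
- battery: bystander: small block battery, 49 x 27 x 18 mm, lying loose on the bench
Things that resemble listed ones, but are neither listed nor needed, are in the scene too. What is shaped like the can_medium but green is not meant.

How it is judged:
On the way, in this order (a step that is already met when the one before it is completed fails the run):
1. the button in the recess is held fully down with the press stick for at least one second (value of joint discharge above 0.0045 m and contact force between stick and discharge above 1 N), for 1 s.
2. the large can, if fitted, is off the nest (horizontal distance between can_large and seat above 0.085 m), for 0.2 s.
3. the medium can, if fitted, is off the nest (horizontal distance between can_medium and seat above 0.085 m), for 0.2 s.
4. the small can, if fitted, is off the nest (horizontal distance between can_small and seat above 0.085 m), for 0.2 s.
5. the capacitor is off the base plate (horizontal distance between capacitor and seat above 0.085 m), for 0.2 s.
At the end, for the whole second after the job is handed in: Fitted cans upright (0.12 rad) on the tray floor within its rim, open end down, centres over 38 mm apart; capacitor, standing or lying, in the bin (origin within 47 mm of its centre each way, on its floor); stick home in the holder (10 mm sideways, 5 mm in height); button up; all at rest (x of can_large in the frame of tray between -0.052 and 0.052 m and y of can_large in the frame of tray between -0.121 and 0.121 m and angle between each of can_large, can_medium, can_small's own z axis and vertical below 0.12 rad and z of each of can_large, can_medium, can_small in the frame of tray below 0.01 m and linear speed of each of can_large, can_medium, can_small, capacitor below 0.02 m/s and height (world z) of each of can_large, can_medium, can_small above -0.01 m and x of can_medium in the frame of tray between -0.052 and 0.052 m and y of can_medium in the frame of tray between -0.121 and 0.121 m and x of can_small in the frame of tray between -0.052 and 0.052 m and y of can_small in the frame of tray between -0.121 and 0.121 m and horizontal distance between can_large and can_medium above 0.038 m and horizontal distance between each of can_large, can_medium and can_small above 0.038 m and x of capacitor in the frame of bin between -0.047 and 0.047 m and y of capacitor in the frame of bin between -0.047 and 0.047 m and z of capacitor in the frame of bin below 0.022 m and horizontal distance between stick and holder below 0.01 m and angle between stick's own z axis and vertical below 0.1 rad and z of stick in the frame of holder between 0.01 and 0.02 m and value of joint discharge below 0.002 m); the robot touches nothing.
It fails at once if the button is touched with the gripper instead of the stick (contact force between the arm and discharge above 0.5 N).
It fails at once if the relay (a bystander) is moved more than 50 mm (distance of relay from where it was at the start of the episode above 0.05 m).
It fails at once if the battery (a bystander) is moved more than 50 mm (distance of battery from where it was at the start of the episode above 0.05 m).
Of can_large, can_medium, can_small only 2 to 3 are there at a start; the rules pass over those that are not, and their reading is None.
At some moment in a run one of bin, tray may be knocked a few centimetres aside while the robot is not near it.
It also fails if it takes over 210 s, if anything falls off the work surface, if the arm or the gripper's body presses on something with over 40 N, if the wrist force passes 120 N, or if a joint passes its speed limit or range.

## Working session

There is one attempt and no reset: what is moved stays moved. The work goes in short steps, Python scripts to look and compute and a tool call to move; the robot and the scene stay as the last step left them, time stands still between calls to the robot, and variables do not carry over. Pictures are saved under pics/ and viewed, and the job is handed in when it is done.

Besides the shell and the picture viewer there is one more tool, called after "Request:" by a JSON object that holds its "op" and its "data", one argument or row to a line. play_rows: Moves the arm, as the interface text tells. Its arguments: {"type":"object","properties":{"motion":{"type":"array"}},"required":["motion"]}

```bash
ls; mkdir -p pics
python3 - <<'E'
from rig import state, grab_frame, grasp_offset
import cv2
print(grasp_offset)
s=state(); print(s)
for n in ("scene","top","wrist"):
    f=grab_frame(n); cv2.imwrite(f"pics/{n}0.png",f["pixels"][:,:,::-1])
    print(n,{k:v for k,v in f.items() if k!="pixels"})
E
```

```text
pics
0.0187
{'clock': 0.0, 'q': array([ 1.06290843,  0.47783552,  0.02232538,  1.5564584 , -0.01150142,
        1.10930232, -0.08308547]), 'qvel': array([ 3.15044153e-04,  2.57615282e-05, -1.01302736e-04, -1.38930216e-03,
        6.17311418e-04,  1.68798873e-04,  3.34268518e-04]), 'joint_efforts': array([-2.41280293e-05, -5.96447539e+01,  1.60782505e+00, -2.81192994e+01,
        1.25015658e-02,  9.33681760e-03,  1.27766094e-05]), 'position': array([ 0.2624862 , -0.62122179,  0.23029876]), 'tcp_rot': array([-0.13978462, -0.69284549, -0.14106252,  0.69320037]), 'ft_force': array([ 0.67651286,  0.42619568, -0.07594081]), 'moment': array([ 0.00644395, -0.05099204, -0.01280185]), 'opening': 0.08572201203443049}
scene {'fx': 388.04546595171075, 'fy': 388.04546595171075, 'cx': 256.81180260970484, 'cy': 193.777618324378, 'R': array([[ 0.43033219, -0.90240259, -0.0219946 ],
       [-0.36743418, -0.15285957, -0.91740181],
       [ 0.82450369,  0.4028691 , -0.39735395]]), 't': array([-0.22800786,  0.22637636,  0.69311234])}
top {'fx': 477.4799294573838, 'fy': 477.4799294573838, 'cx': 258.041270074088, 'cy': 181.9235672121116, 'R': array([[-0.01786827, -0.99973272, -0.0146702 ],
       [-0.99854616,  0.01858952, -0.05059643],
       [ 0.05085562,  0.01374481, -0.99861143]]), 't': array([-0.00717083,  0.46985459,  1.541462  ])}
wrist {'fx': 294.7673510071135, 'fy': 294.7673510071135, 'cx': 257.2688643176417, 'cy': 190.96057377994063, 'hand_eye': array([[ 7.35648259e-04, -2.91783352e-01,  9.56484153e-01,
        -1.43009406e-01],
       [ 9.99999477e-01, -4.65054301e-04, -9.10985273e-04,
        -3.45820611e-04],
       [ 7.10627405e-04,  9.56484323e-01,  2.91782857e-01,
        -7.34301014e-02],
       [ 0.00000000e+00,  0.00000000e+00,  0.00000000e+00,
         1.00000000e+00]])}
```

View pics/top0.png

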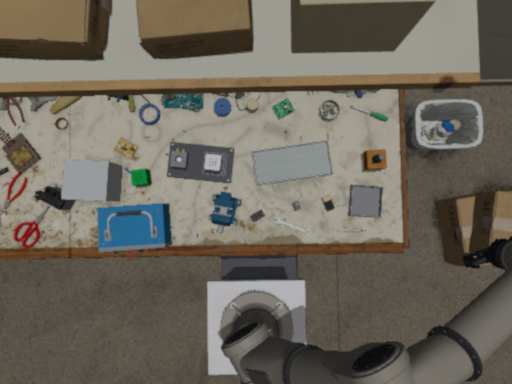

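View pics/scene0.png

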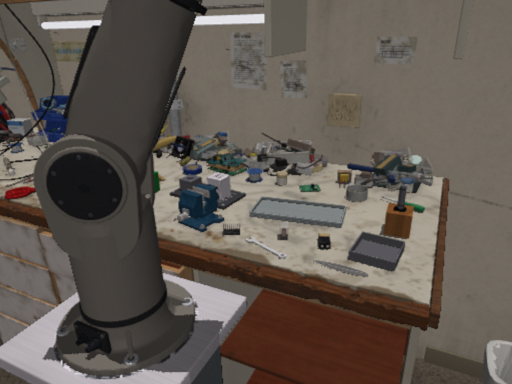

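View pics/wrist0.png

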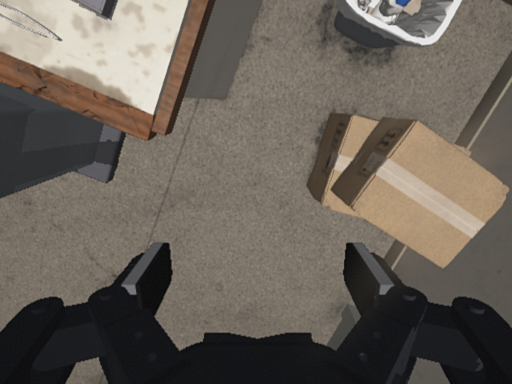

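```bash
cat > h.py <<'E'
import numpy as np, cv2
from rig import state, grab_frame, grasp_offset
from scipy.spatial.transform import Rotation as Rn
def Rtool(s):
    w,x,y,z=s["tcp_rot"]; return Rn.from_quat([x,y,z,w]).as_matrix()
def cam(n):
    s=state(); f=grab_frame(n)
    if n=="wrist":
        Rt=Rtool(s); H=f["hand_eye"]; Rc=Rt@H[:3,:3]; tc=Rt@H[:3,3]+s["position"]
        f["R"]=Rc.T; f["t"]=-Rc.T@tc
    return f
def ray(f,u,v,z):
    d=f["R"].T@np.array([(u-f["cx"])/f["fx"],(v-f["cy"])/f["fy"],1.]); c=-f["R"].T@f["t"]
    return c+d*(z-c[2])/d[2]
def proj(f,X):
    p=f["R"]@np.asarray(X,float)+f["t"]; return np.array([f["fx"]*p[0]/p[2]+f["cx"],f["fy"]*p[1]/p[2]+f["cy"]])
def save(f,name,box=None,k=1):
    im=f["pixels"][:,:,::-1]
    if box: im=im[box[1]:box[3],box[0]:box[2]]
    cv2.imwrite("pics/"+name,cv2.resize(im,None,fx=k,fy=k,interpolation=cv2.INTER_CUBIC))
E
python3 - <<'E'
from h import *
f=cam("top"); save(f,"top_a.png",(155,130,255,230),6); save(f,"top_b.png",(240,130,400,235),5)
E
```

```text
(no output)
```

View pics/top_a.png

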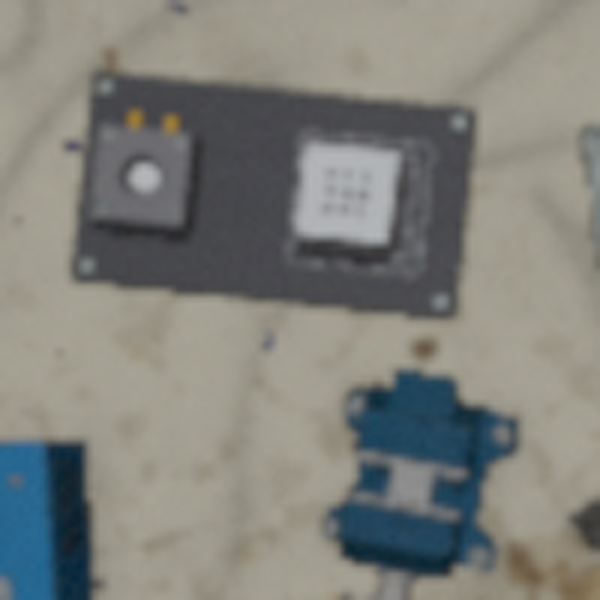

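View pics/top_b.png

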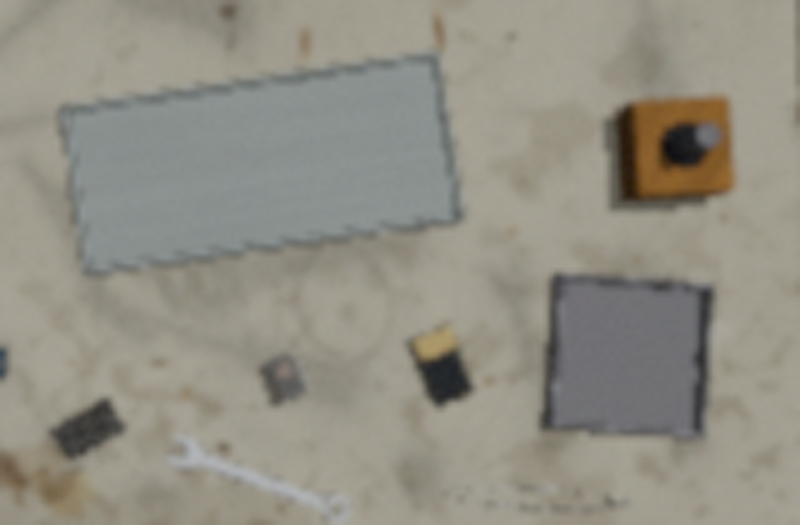

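Run:
```python
from h import *
f=cam("top")
A=lambda p:(155+p[0]/6-.4,130+p[1]/6-.4); B=lambda p:(240+p[0]/5-.4,130+p[1]/5-.4)
def rect(name,pts,z,m):
    P=np.array([ray(f,*m(p),z)[:2] for p in pts]); r=cv2.minAreaRect((P*1000).astype(np.float32))
    e=P[1]-P[0]; print(name,"mean",P.mean(0).round(4),"size",np.round(r[1],1),"yaw edge01",np.degrees(np.arctan2(e[1],e[0])).round(2)); return P
rect("plate",[(95,73),(474,105),(456,316),(72,279)],.01,A)
rect("housing",[(100,124),(197,132),(187,232),(92,222)],.046,A)
rect("canM?",[(306,143),(403,149),(396,246),(293,240)],.074,A)
rect("canL?",[(306,143),(403,149),(396,246),(293,240)],.09,A)
print("recess",ray(f,*A((144,177)),.046), ray(f,*A((144,177)),.036))
rect("tray",[(63,106),(435,57),(460,220),(88,272)],.014,B)
rect("bin",[(556,275),(713,287),(702,436),(545,430)],.022,B)
rect("holder",[(630,105),(727,97),(733,188),(637,196)],.06,B)
print("sticktop",ray(f,*B((708,136)),.124))
print("relay?batt", ray(f,*B((440,365)),.018), ray(f,*B((283,380)),.036))
```

```text
plate mean [0.5392 0.172 ] size [210.4 115.6] yaw edge01 -95.97
housing mean [0.5454 0.2365] size [52.1 53.7] yaw edge01 -95.84
canM? mean [0.5316 0.1239] size [54.2 51.2] yaw edge01 -94.66
canL? mean [0.5301 0.1222] size [53.6 50.6] yaw edge01 -94.66
recess [0.54568395 0.23644476 0.046     ] [0.54670593 0.23824791 0.036     ]
tray mean [ 0.5313 -0.1269] size [109.6 244.9] yaw edge01 -83.58
bin mean [ 0.4014 -0.3599] size [101.3 100. ] yaw edge01 -95.45
holder mean [ 0.5329 -0.3889] size [57.6 62.1] yaw edge01 -86.37
sticktop [ 0.53284316 -0.38987975  0.124     ]
relay?batt [ 0.39837261 -0.23902962  0.018     ] [ 0.39051957 -0.1364665   0.036     ]
```

```bash
cat >> h.py <<'E'
def target(xy,z,jaw_deg,tilt0=True):
    """print dp & rotation in tool axes to go to TCP (x,y,z) pointing down with jaws along world heading jaw_deg (mod 180)"""
    s=state(); R=Rtool(s); p=s["position"]
    best=None
    for a in (jaw_deg,jaw_deg+180):
        a=np.radians(a); y=np.array([np.cos(a),np.sin(a),0]); x=np.array([0,0,-1.]); T=np.stack([x,y,np.cross(x,y)],1)
        rv=Rn.from_matrix(R.T@T).as_rotvec()
        if best is None or np.linalg.norm(rv)<np.linalg.norm(best): best=rv
    d=R.T@(np.array([xy[0],xy[1],z])-p)
    print("dp",d.round(4),"rot",best.round(4),"t",round(s["clock"],2),"pos",p.round(4),"open",round(s["opening"],4),"F",np.round(s["ft_force"],1),"q",s["q"].round(2))
E
python3 - <<'E'
from h import *
print(Rtool(state()).round(3))
target((.533,-.389),.25,90)
target((.533,-.389),.25,0)
E
```

```text
[[-0.     0.389 -0.921]
 [ 0.001 -0.921 -0.389]
 [-1.    -0.001  0.   ]]
dp [-0.0191 -0.109  -0.3396] rot [3.998e-01 2.000e-04 9.000e-04] t 0.25 pos [ 0.2626 -0.6215  0.2308] open 0.0855 F [ 0.4 -0.4 -0.5] q [ 1.06  0.48  0.02  1.56 -0.01  1.11 -0.08]
dp [-0.0191 -0.109  -0.3396] rot [-1.171e+00 -5.000e-04  8.000e-04] t 0.25 pos [ 0.2626 -0.6215  0.2308] open 0.0855 F [ 0.4 -0.4 -0.5] q [ 1.06  0.48  0.02  1.56 -0.01  1.11 -0.08]
```

Request:
{"op": "play_rows", "data": {
  "motion": [
    {"dp":[-0.003,-0.014,-0.045],"rotation":[0.1,0,0],"claw":-1},
    {"dp":[-0.006,-0.028,-0.09],"rotation":[0.2,0,0],"claw":-1},
    {"dp":[-0.01,-0.042,-0.135],"rotation":[0.3,0,0],"claw":-1},
    {"dp":[-0.014,-0.056,-0.18],"rotation":[0.4,0,0],"claw":-1},
    {"dp":[-0.019,-0.07,-0.22],"rotation":[0.4,0,0],"claw":-1}
  ]
}}

```text
clock: 0.75
position: [0.4399, -0.4694, 0.2499]
tcp_rot: [0.001, -0.707, 0.0, 0.707]
ft_force: [1.2, -1.2, -0.8]
opening: 0.0851
```

Run:
```python
from h import *
target((.533,-.389),.25,90)
f=cam("wrist"); save(f,"w1.png")
```

```text
dp [-0.0001 -0.0805 -0.0929] rot [-0.0018  0.0003  0.0012] t 0.75 pos [ 0.4399 -0.4694  0.2499] open 0.0851 F [ 1.2 -1.2 -0.8] q [ 0.69  0.41  0.04  1.62 -0.02  1.12 -0.83]
```

View pics/w1.png

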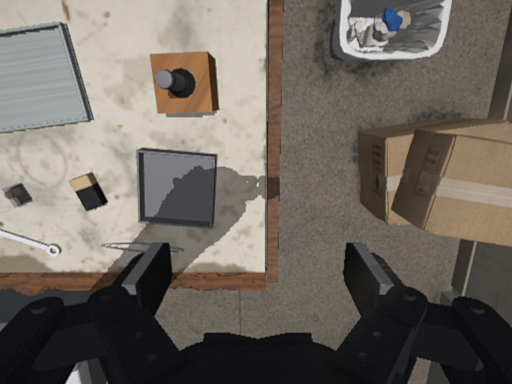

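Run:
```python
from h import *
f=cam("wrist"); save(f,"w1s.png",(130,30,240,140),6)
```

```text
(no output)
```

View pics/w1s.png

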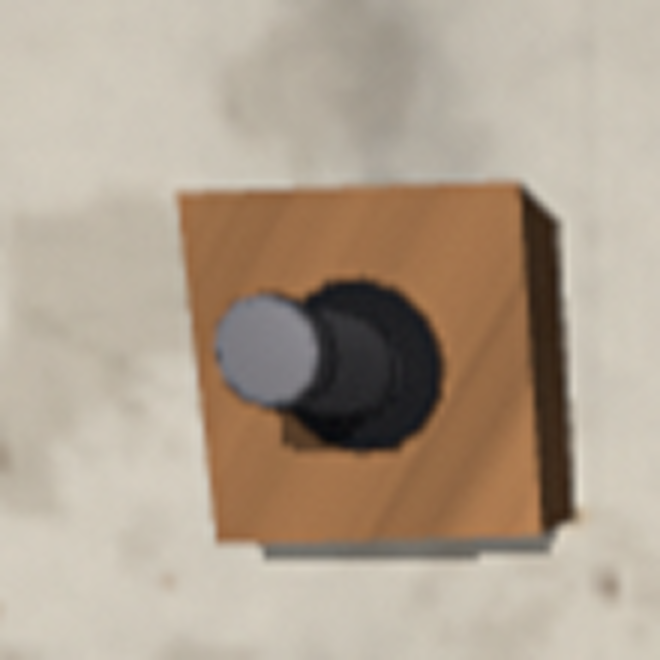

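Run:
```python
from h import *
f=cam("wrist")
m=lambda x,y:(130+x/6-.4,30+y/6-.4)
print("top",ray(f,*m(268,350),.124)); print("flange",ray(f,*m(365,365),.064))
P=[ray(f,*m(*p),.06) for p in [(179,193),(520,185),(543,527),(216,543)]]; print(np.mean(P,0)); print(np.round(P,4))
target((.534,-.389),.25,90)
```

```text
top [ 0.52918193 -0.39157445  0.124     ]
flange [ 0.52930847 -0.39231522  0.064     ]
[ 0.52916737 -0.39136704  0.06      ]
[[ 0.5575 -0.3605  0.06  ]
 [ 0.5594 -0.4201  0.06  ]
 [ 0.5016 -0.4226  0.06  ]
 [ 0.4981 -0.3623  0.06  ]]
dp [ 0.0004 -0.0784 -0.0928] rot [ 0.0072 -0.0013  0.0018] t 0.9 pos [ 0.4418 -0.4681  0.2501] open 0.0855 F [-0.4 -1.3 -0. ] q [ 0.69  0.41  0.04  1.62 -0.02  1.12 -0.83]
```

Request:
{"op": "play_rows", "data": {
  "motion": [
    {"dp":[0.0,-0.038,-0.045],"rotation":[0,0,0],"claw":-1},
    {"dp":[0.02,-0.076,-0.089],"rotation":[0,0,0],"claw":-1},
    {"dp":[0.06,-0.078,-0.09],"rotation":[0,0,0],"claw":-1},
    {"dp":[0.09,-0.078,-0.09],"rotation":[0,0,0],"claw":-1},
    {"dp":[0.09,-0.078,-0.09],"rotation":[0,0,0],"claw":-1}
  ]
}}

```text
clock: 1.4
position: [0.528, -0.3875, 0.155]
tcp_rot: [-0.0, -0.704, -0.005, 0.71]
ft_force: [-1.6, 0.9, -0.1]
opening: 0.0855
```

Run:
```python
from h import *
f=cam("wrist"); save(f,"w2.png")
f=cam("wrist"); save(f,"w2.png")
print(proj(f,(.531,-.390,.124)))
target((.531,-.390),.078,90)
```

```text
[258.11793906 216.10394333]
dp [ 0.0826 -0.0011 -0.0011] rot [0.0047 0.0002 0.0012] t 1.5 pos [ 0.5299 -0.3912  0.1606] open 0.0858 F [-0.2 -0.3  1.5] q [ 0.54  0.52  0.01  1.66 -0.    0.96 -1.02]
```

View pics/w2.png

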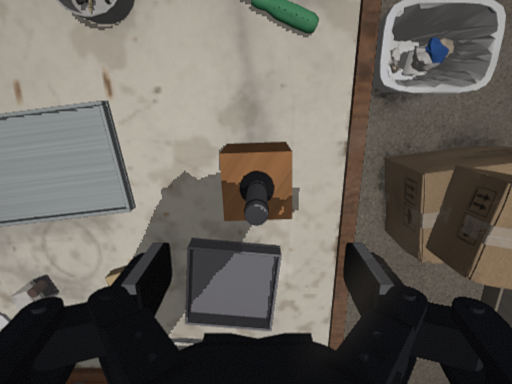

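Request:
{"op": "play_rows", "data": {
  "motion": [
    {"dp":[0.04,-0.002,-0.003],"rotation":[0.005,0,0],"claw":-1},
    {"dp":[0.075,-0.002,-0.003],"rotation":[0.005,0,0],"claw":-1},
    {"dp":[0.083,-0.002,-0.003],"rotation":[0.005,0,0],"claw":-1},
    {"dp":[0.083,-0.002,-0.003],"rotation":[0.005,0,0],"claw":1},
    {"dp":[0.083,-0.002,-0.003],"rotation":[0.005,0,0],"claw":1}
  ]
}}

```text
clock: 2.0
position: [0.5339, -0.3909, 0.0803]
tcp_rot: [-0.0, 0.708, -0.001, -0.706]
ft_force: [1.1, 0.3, 0.1]
opening: 0.059
```

Request:
{"op": "play_rows", "data": {
  "motion": [
    {"dp":[0,0,0],"rotation":[0,0,0],"claw":1},
    {"dp":[0,0,0],"rotation":[0,0,0],"claw":1},
    {"dp":[0,0,0],"rotation":[0,0,0],"claw":1},
    {"dp":[0,0,0],"rotation":[0,0,0],"claw":1},
    {"dp":[0,0,0],"rotation":[0,0,0],"claw":1}
  ]
}}

```text
clock: 2.5
position: [0.5346, -0.3914, 0.0818]
tcp_rot: [0.0, 0.709, -0.001, -0.705]
ft_force: [-0.5, 0.5, 6.6]
opening: 0.015
```

Run:
```python
from h import *
f=cam("wrist"); save(f,"w3.png")
target((.533,-.389),.078,90)
```

```text
dp [ 0.0038 -0.0025  0.0016] rot [-0.0016 -0.0047 -0.0025] t 2.55 pos [ 0.5346 -0.3915  0.0818] open 0.0143 F [-0.9  0.4  6.6] q [ 0.54  0.61  0.    1.71 -0.    0.82 -1.03]
```

View pics/w3.png

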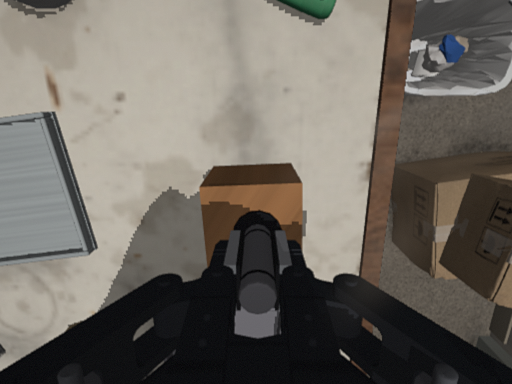

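Request:
{"op": "play_rows", "data": {
  "motion": [
    {"dp":[-0.03,0,0],"rotation":[0,-0.005,-0.003],"claw":1},
    {"dp":[-0.07,0,0],"rotation":[0,-0.005,-0.003],"claw":1},
    {"dp":[-0.115,0,0],"rotation":[0,-0.005,-0.003],"claw":1},
    {"dp":[-0.16,0,0],"rotation":[0,-0.005,-0.003],"claw":1},
    {"dp":[-0.17,-0.03,0],"rotation":[0,-0.005,-0.003],"claw":1}
  ]
}}

```text
clock: 3.05
position: [0.5347, -0.3668, 0.2581]
tcp_rot: [-0.0, 0.71, -0.005, -0.704]
ft_force: [0.2, -0.4, -0.9]
opening: 0.0147
```

Run:
```python
from h import *
f=cam("scene"); save(f,"s4.png",(330,120,512,300),4)
target((.546,.2375),.25,84)
```

```text
dp [ 0.007  -0.5951 -0.0096] rot [ 1.049e-01 -7.000e-03 -1.000e-04] t 3.1 pos [ 0.5365 -0.3576  0.2573] open 0.0144 F [ 1.1  5.4 -1.7] q [ 0.49  0.4   0.    1.61 -0.    1.12 -1.08]
```

View pics/s4.png

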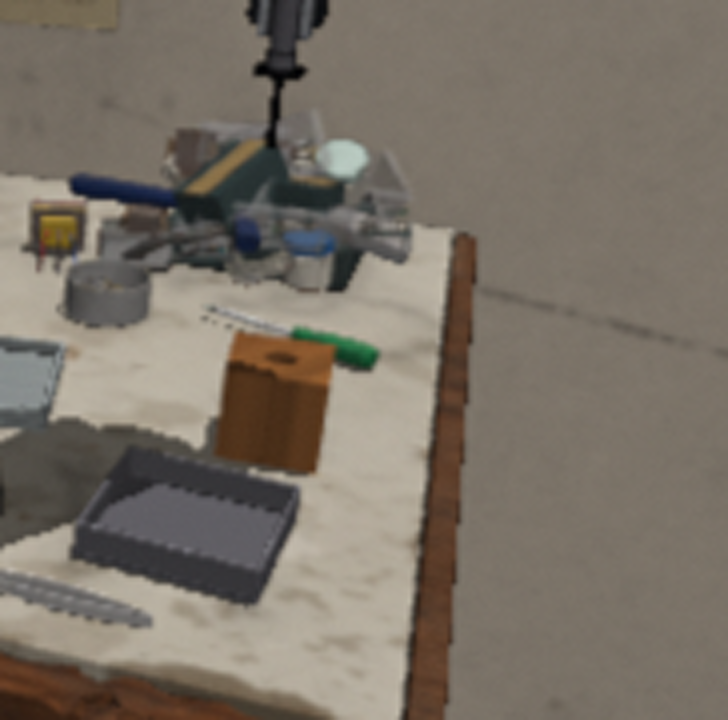

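Request:
{"op": "play_rows", "data": {
  "motion": [
    {"dp":[0.0,-0.048,-0.001],"rotation":[0.02,-0.007,0],"claw":1},
    {"dp":[0.0,-0.096,-0.002],"rotation":[0.04,-0.007,0],"claw":1},
    {"dp":[0.0,-0.144,-0.003],"rotation":[0.06,-0.007,0],"claw":1},
    {"dp":[0.0,-0.192,-0.004],"rotation":[0.08,-0.007,0],"claw":1},
    {"dp":[0.0,-0.24,-0.005],"rotation":[0.105,-0.007,0],"claw":1}
  ]
}}

```text
clock: 3.6
position: [0.5408, -0.1154, 0.257]
tcp_rot: [0.037, -0.706, 0.037, 0.706]
ft_force: [0.7, 0.4, -0.7]
opening: 0.0144
```

Run:
```python
from h import *
target((.546,.2375),.25,84)
```

```text
dp [ 0.007  -0.3515  0.0319] rot [-0.0006  0.0005 -0.0001] t 3.6 pos [ 0.5408 -0.1154  0.257 ] open 0.0144 F [ 0.7  0.4 -0.7] q [ 0.17  0.26 -0.08  1.82  0.02  1.07 -1.6 ]
```

Request:
{"op": "play_rows", "data": {
  "motion": [
    {"dp":[0.0,-0.048,0.004],"rotation":[0,0,0],"claw":1},
    {"dp":[0.0,-0.096,0.008],"rotation":[0,0,0],"claw":1},
    {"dp":[0.0,-0.144,0.013],"rotation":[0,0,0],"claw":1},
    {"dp":[0.0,-0.192,0.017],"rotation":[0,0,0],"claw":1},
    {"dp":[0.0,-0.24,0.022],"rotation":[0,0,0],"claw":1}
  ]
}}

```text
clock: 4.1
position: [0.5435, 0.1275, 0.2568]
tcp_rot: [0.037, -0.706, 0.037, 0.706]
ft_force: [1.0, -0.7, -0.6]
opening: 0.0145
```

Run:
```python
from h import *
f=cam("wrist"); save(f,"w5.png")
target((.546,.2375),.20,84)
```

```text
dp [ 0.0577 -0.0987  0.0056] rot [0.0109 0.0013 0.0061] t 4.15 pos [0.5423 0.1384 0.2571] open 0.0146 F [0.5 8.  0.3] q [-0.17  0.28 -0.23  1.79  0.06  1.08 -2.08]
```

View pics/w5.png

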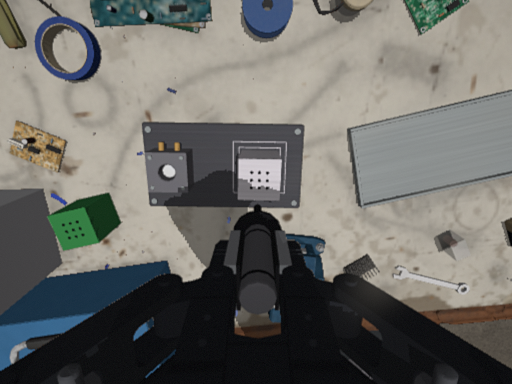

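Request:
{"op": "play_rows", "data": {
  "motion": [
    {"dp":[0.01,-0.048,0.003],"rotation":[0.01,0,0.006],"claw":1},
    {"dp":[0.03,-0.09,0.006],"rotation":[0.01,0,0.006],"claw":1},
    {"dp":[0.057,-0.098,0.006],"rotation":[0.01,0,0.006],"claw":1},
    {"dp":[0.09,-0.098,0.006],"rotation":[0.01,0,0.006],"claw":1},
    {"dp":[0.09,-0.098,0.006],"rotation":[0.01,0,0.006],"claw":1}
  ]
}}

```text
clock: 4.65
position: [0.5419, 0.236, 0.1629]
tcp_rot: [0.034, -0.703, 0.038, 0.71]
ft_force: [-0.7, -0.2, -0.1]
opening: 0.0144
```

Run:
```python
from h import *
f=cam("wrist"); f=cam("wrist"); save(f,"w6.png"); save(f,"w6c.png",(190,130,330,270),5)
print(proj(f,(.546,.2375,.046)))
p=state()["position"];print(proj(f,p+[0,0,-.0668]))
target((.546,.2375),.15,84)
```

```text
[254.99792081 180.95045556]
[256.33047189 201.30918322]
dp [ 0.0176 -0.0013 -0.0007] rot [ 0.0004  0.0026 -0.0011] t 4.75 pos [0.5452 0.2363 0.1676] open 0.0144 F [ 0.4 -0.3  0.2] q [-0.32  0.43 -0.25  1.8   0.13  0.93 -2.3 ]
```

View pics/w6c.png

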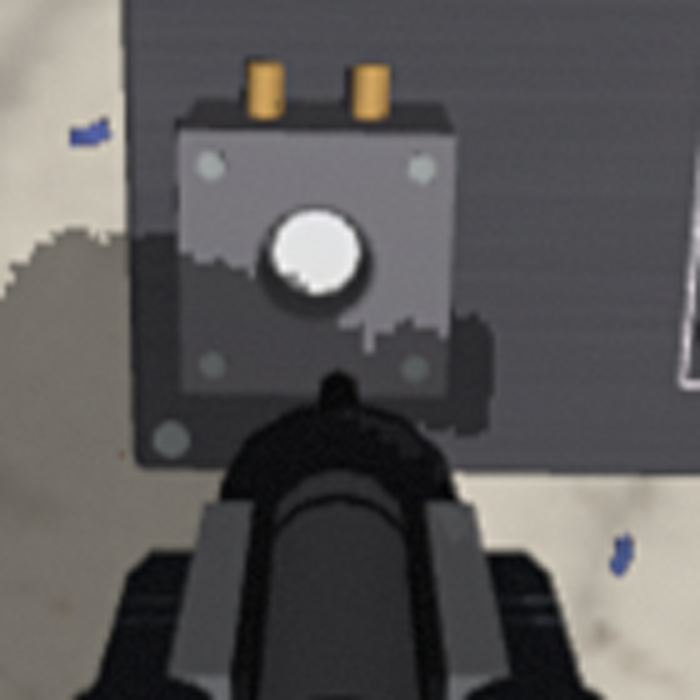

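View pics/w6.png

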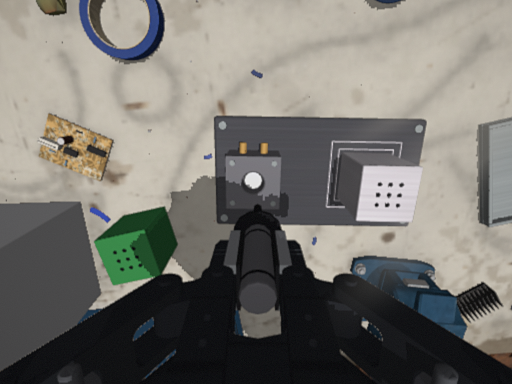

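Request:
{"op": "play_rows", "data": {
  "motion": [
    {"dp":[0.02,-0.004,-0.004],"rotation":[0,0.003,0],"claw":1},
    {"dp":[0.04,-0.004,-0.004],"rotation":[0,0.003,0],"claw":1},
    {"dp":[0.048,-0.004,-0.004],"rotation":[0,0.003,0],"claw":1},
    {"dp":[0.048,-0.004,-0.004],"rotation":[0,0.003,0],"claw":1},
    {"dp":[0.048,-0.004,-0.004],"rotation":[0,0.003,0],"claw":1}
  ]
}}

```text
clock: 5.25
position: [0.5505, 0.2398, 0.1211]
tcp_rot: [-0.037, 0.707, -0.037, -0.705]
ft_force: [0.4, 0.1, -0.9]
opening: 0.0146
```

Run:
```python
from h import *
f=cam("wrist"); save(f,"w7c.png",(190,130,330,270),5)
target((.549,.240),.100,84)
f=cam("scene"); save(f,"s7c.png",(130,130,260,230),6)
```

```text
dp [0.0212 0.0002 0.0015] rot [-0.0001 -0.0024  0.0001] t 5.3 pos [0.5505 0.24   0.1212] open 0.0144 F [-0.5  0.1 -0.4] q [-0.33  0.49 -0.24  1.82  0.15  0.84 -2.32]
```

View pics/w7c.png

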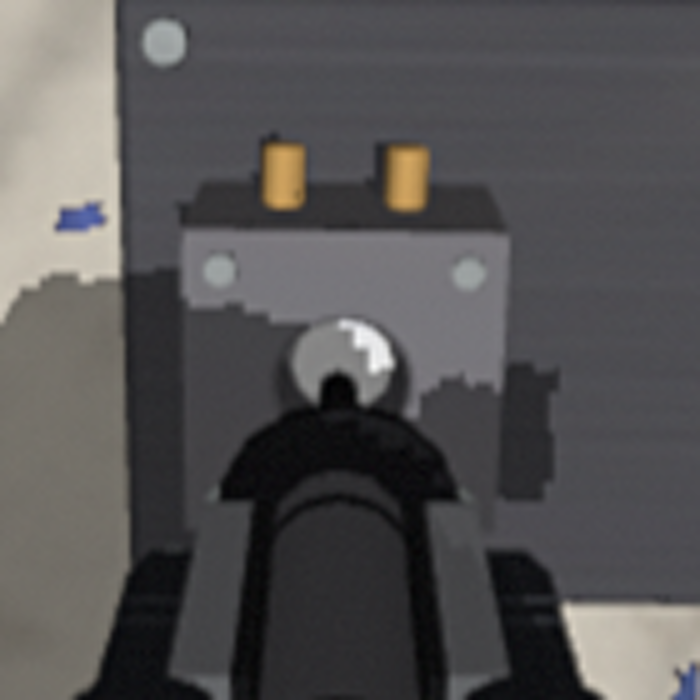

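View pics/s7c.png

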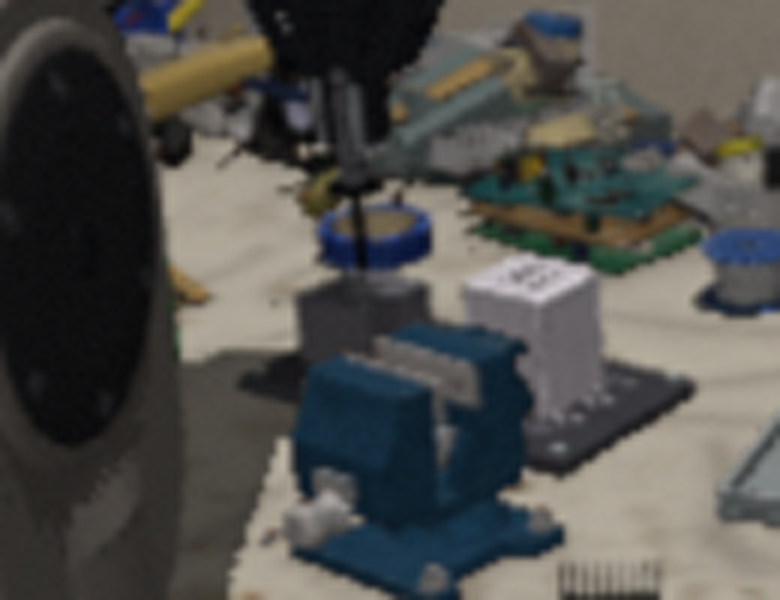

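Request:
{"op": "play_rows", "data": {
  "motion": [
    {"dp":[0.005,0,0.002],"rotation":[0,-0.002,0],"claw":1},
    {"dp":[0.01,0,0.002],"rotation":[0,-0.002,0],"claw":1},
    {"dp":[0.015,0,0.002],"rotation":[0,-0.002,0],"claw":1},
    {"dp":[0.019,0,0.002],"rotation":[0,-0.002,0],"claw":1},
    {"dp":[0.019,0,0.002],"rotation":[0,-0.002,0],"claw":1}
  ]
}}

```text
clock: 5.85
position: [0.5483, 0.2402, 0.1015]
tcp_rot: [0.037, -0.706, 0.037, 0.706]
ft_force: [-0.1, -1.0, 1.7]
opening: 0.0146
```

Run:
```python
from h import *
f=cam("wrist"); save(f,"w8c.png",(190,130,330,270),5)
target((.5485,.240),.093,84)
```

```text
dp [ 0.0088  0.0002 -0.0002] rot [ 0.0001  0.0002 -0.0003] t 5.9 pos [0.5483 0.2402 0.1018] open 0.0146 F [-0.4 -0.2  0.7] q [-0.34  0.51 -0.24  1.84  0.16  0.81 -2.33]
```

View pics/w8c.png

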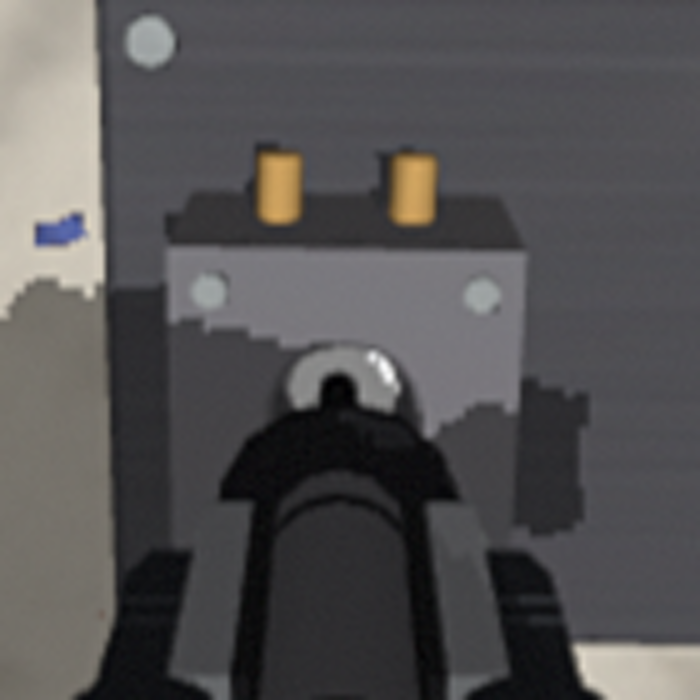

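Request:
{"op": "play_rows", "data": {
  "motion": [
    {"dp":[0.004,0,0],"rotation":[0,0,0],"claw":1},
    {"dp":[0.008,0,0],"rotation":[0,0,0],"claw":1},
    {"dp":[0.008,0,0],"rotation":[0,0,0],"claw":1},
    {"dp":[0.008,0,0],"rotation":[0,0,0],"claw":1},
    {"dp":[0.008,0,0],"rotation":[0,0,0],"claw":1}
  ]
}}

```text
clock: 6.4
position: [0.5493, 0.2407, 0.096]
tcp_rot: [-0.037, 0.707, -0.037, -0.705]
ft_force: [-3.5, -2.5, 17.3]
opening: 0.0144
```

Request:
{"op": "play_rows", "data": {
  "motion": [
    {"dp":[0.003,0,0],"rotation":[0,0,0],"claw":1},
    {"dp":[0.003,0,0],"rotation":[0,0,0],"claw":1},
    {"dp":[0.003,0,0],"rotation":[0,0,0],"claw":1},
    {"dp":[0.003,0,0],"rotation":[0,0,0],"claw":1},
    {"dp":[0.003,0,0],"rotation":[0,0,0],"claw":1}
  ]
}}

```text
clock: 6.9
position: [0.5498, 0.2408, 0.0958]
tcp_rot: [-0.037, 0.707, -0.037, -0.705]
ft_force: [-6.6, -3.7, 23.6]
opening: 0.0145
```

Request:
{"op": "play_rows", "data": {
  "motion": [
    {"dp":[0.003,0,0],"rotation":[0,0,0],"claw":1},
    {"dp":[0.003,0,0],"rotation":[0,0,0],"claw":1},
    {"dp":[0.003,0,0],"rotation":[0,0,0],"claw":1},
    {"dp":[0.003,0,0],"rotation":[0,0,0],"claw":1},
    {"dp":[0.003,0,0],"rotation":[0,0,0],"claw":1}
  ]
}}

```text
clock: 7.4
position: [0.55, 0.2408, 0.0956]
tcp_rot: [-0.037, 0.708, -0.037, -0.705]
ft_force: [-7.2, -3.0, 25.6]
opening: 0.0145
```

Request:
{"op": "play_rows", "data": {
  "motion": [
    {"dp":[0.003,0,0],"rotation":[0,0,0],"claw":1},
    {"dp":[0.003,0,0],"rotation":[0,0,0],"claw":1},
    {"dp":[0.003,0,0],"rotation":[0,0,0],"claw":1},
    {"dp":[0.003,0,0],"rotation":[0,0,0],"claw":1},
    {"dp":[0.003,0,0],"rotation":[0,0,0],"claw":1}
  ]
}}

```text
clock: 7.9
position: [0.5502, 0.2409, 0.0955]
tcp_rot: [-0.037, 0.708, -0.038, -0.704]
ft_force: [-7.3, -4.0, 26.5]
opening: 0.0147
```

Request:
{"op": "play_rows", "data": {
  "motion": [
    {"dp":[0.003,0,0],"rotation":[0,0,0],"claw":1},
    {"dp":[0.003,0,0],"rotation":[0,0,0],"claw":1},
    {"dp":[0.003,0,0],"rotation":[0,0,0],"claw":1},
    {"dp":[0.003,0,0],"rotation":[0,0,0],"claw":1},
    {"dp":[0.003,0,0],"rotation":[0,0,0],"claw":1}
  ]
}}

```text
clock: 8.4
position: [0.5502, 0.2409, 0.0956]
tcp_rot: [-0.037, 0.708, -0.038, -0.704]
ft_force: [-8.3, -3.9, 26.8]
opening: 0.0146
```

Run:
```python
from h import *
f=cam("wrist"); save(f,"w9c.png",(190,130,330,270),5)
target((.5485,.240),.093,84)
```

```text
dp [0.0025 0.0011 0.0016] rot [-0.0015 -0.0053 -0.0007] t 8.45 pos [0.5502 0.2409 0.0955] open 0.0147 F [-8.9 -4.7 28.5] q [-0.34  0.52 -0.23  1.84  0.17  0.79 -2.34]
```

View pics/w9c.png

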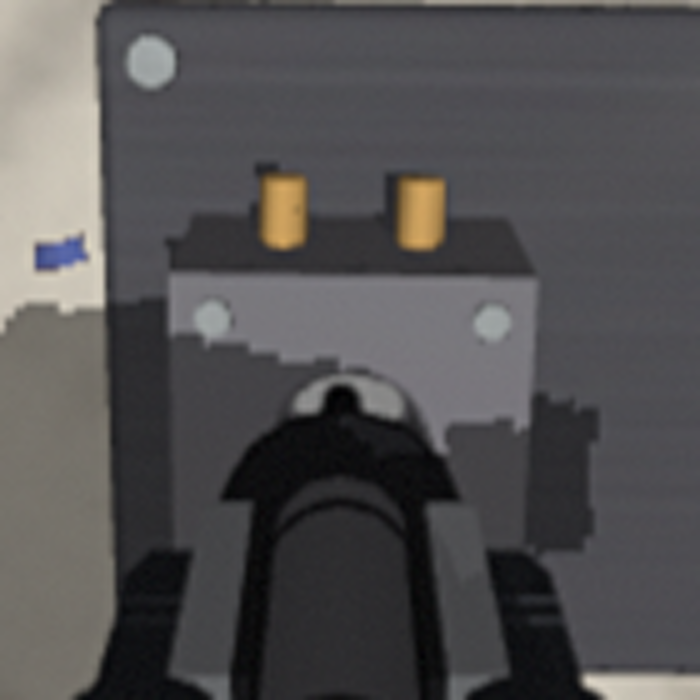

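Request:
{"op": "play_rows", "data": {
  "motion": [
    {"dp":[-0.03,0.001,0.001],"rotation":[-0.001,-0.005,0],"claw":1},
    {"dp":[-0.075,0.001,0.001],"rotation":[-0.001,-0.005,0],"claw":1},
    {"dp":[-0.12,0.001,0.001],"rotation":[-0.001,-0.005,0],"claw":1},
    {"dp":[-0.16,0.02,0.001],"rotation":[-0.001,-0.005,0],"claw":1},
    {"dp":[-0.16,0.065,0.0],"rotation":[-0.001,-0.005,0],"claw":1}
  ]
}}

```text
clock: 8.95
position: [0.545, 0.182, 0.2618]
tcp_rot: [-0.037, 0.71, -0.032, -0.703]
ft_force: [0.6, -0.0, -2.0]
opening: 0.0143
```

Run:
```python
from h import *
f=cam("wrist"); save(f,"w10c.png")
target((.534,-.390),.25,90)
```

```text
dp [ 0.0104  0.5562 -0.0514] rot [-0.1105 -0.0056 -0.0033] t 9.0 pos [0.5442 0.1686 0.2584] open 0.0147 F [-2.  -9.  -2.8] q [-0.22  0.29 -0.24  1.77  0.08  1.09 -2.17]
```

View pics/w10c.png

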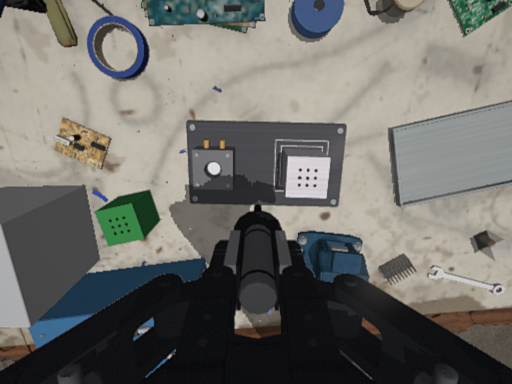

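Request:
{"op": "play_rows", "data": {
  "motion": [
    {"dp":[0.002,0.048,-0.004],"rotation":[-0.02,-0.005,-0.003],"claw":1},
    {"dp":[0.004,0.096,-0.008],"rotation":[-0.04,-0.005,-0.003],"claw":1},
    {"dp":[0.006,0.144,-0.013],"rotation":[-0.06,-0.005,-0.003],"claw":1},
    {"dp":[0.008,0.192,-0.017],"rotation":[-0.08,-0.005,-0.003],"claw":1},
    {"dp":[0.01,0.24,-0.022],"rotation":[-0.11,-0.005,-0.003],"claw":1}
  ]
}}

```text
clock: 9.5
position: [0.5389, -0.0747, 0.2487]
tcp_rot: [0.0, 0.707, -0.0, -0.707]
ft_force: [0.5, 0.5, -1.4]
opening: 0.0145
```

Run:
```python
from h import *
target((.534,-.390),.22,90)
```

```text
dp [0.0289 0.3153 0.0049] rot [-0.     -0.     -0.0006] t 9.5 pos [ 0.5389 -0.0747  0.2487] open 0.0145 F [ 0.5  0.5 -1.4] q [ 0.13  0.25 -0.13  1.84  0.04  1.05 -1.58]
```

Request:
{"op": "play_rows", "data": {
  "motion": [
    {"dp":[0.0,0.048,0.001],"rotation":[0,0,0],"claw":1},
    {"dp":[0.0,0.096,0.002],"rotation":[0,0,0],"claw":1},
    {"dp":[0.0,0.144,0.003],"rotation":[0,0,0],"claw":1},
    {"dp":[0.0,0.192,0.004],"rotation":[0,0,0],"claw":1},
    {"dp":[0.01,0.24,0.005],"rotation":[0,0,0],"claw":1}
  ]
}}

```text
clock: 10.0
position: [0.5341, -0.317, 0.2394]
tcp_rot: [0.001, 0.708, -0.001, -0.706]
ft_force: [0.5, -1.0, -0.2]
opening: 0.0145
```

Request:
{"op": "play_rows", "data": {
  "motion": [
    {"dp":[0.02,0.045,0.0],"rotation":[0,0,0],"claw":1},
    {"dp":[0.04,0.075,0.0],"rotation":[0,0,0],"claw":1},
    {"dp":[0.07,0.075,0.0],"rotation":[0,0,0],"claw":1},
    {"dp":[0.085,0.075,0.0],"rotation":[0,0,0],"claw":1},
    {"dp":[0.085,0.075,0.0],"rotation":[0,0,0],"claw":1}
  ]
}}

```text
clock: 10.5
position: [0.5328, -0.39, 0.1513]
tcp_rot: [0.0, -0.706, -0.001, 0.708]
ft_force: [0.6, 1.5, -0.7]
opening: 0.0149
```

Run:
```python
from h import *
f=cam("wrist");f=cam("wrist"); save(f,"w11.png",(190,130,330,270),5)
target((.534,-.390),.14,90)
```

```text
dp [ 0.0149 -0.0011  0.001 ] rot [ 0.0015 -0.002  -0.0013] t 10.6 pos [ 0.535  -0.391   0.1549] open 0.0144 F [0.4 0.3 0.9] q [ 0.53  0.53  0.01  1.66 -0.01  0.95 -1.03]
```

View pics/w11.png

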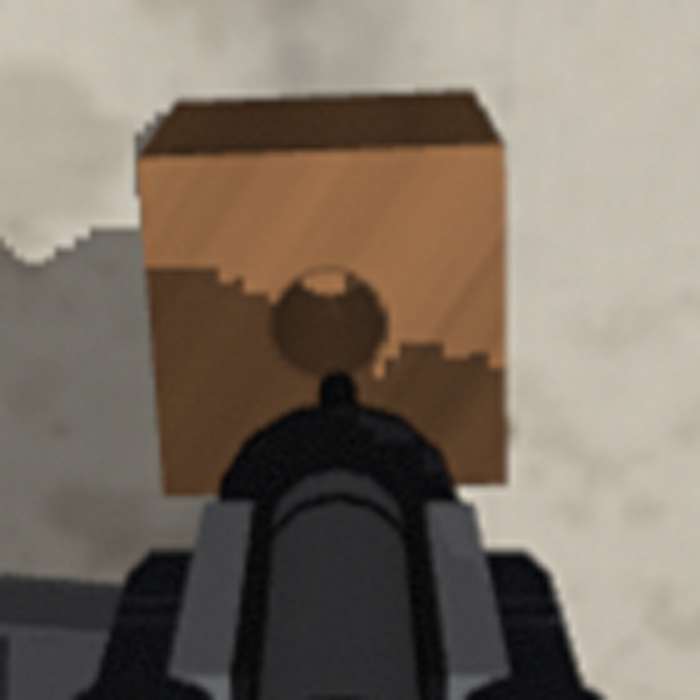

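Request:
{"op": "play_rows", "data": {
  "motion": [
    {"dp":[0.02,-0.001,0.0],"rotation":[0,0,0],"claw":1},
    {"dp":[0.04,-0.001,0.0],"rotation":[0,0,0],"claw":1},
    {"dp":[0.055,-0.001,0.0],"rotation":[0,0,0],"claw":1},
    {"dp":[0.066,-0.001,0.0],"rotation":[0,0,0],"claw":1},
    {"dp":[0.068,-0.001,0.0],"rotation":[0,0,0],"claw":1}
  ]
}}

```text
clock: 11.1
position: [0.5349, -0.3896, 0.0862]
tcp_rot: [0.001, 0.707, 0.0, -0.707]
ft_force: [0.6, 1.2, -0.6]
opening: 0.0143
```

Run:
```python
from h import *
f=cam("wrist"); save(f,"w12.png",(190,130,330,270),5)
target((.534,-.390),.082,90)
f=cam("scene"); save(f,"s12.png",(350,170,440,270),6)
```

```text
dp [0.0046 0.0001 0.0011] rot [ 0.0017 -0.0016 -0.001 ] t 11.15 pos [ 0.5351 -0.3899  0.0866] open 0.0143 F [ 0.6  0.5 -0.4] q [ 0.53  0.61  0.    1.7  -0.    0.83 -1.03]
```

View pics/s12.png

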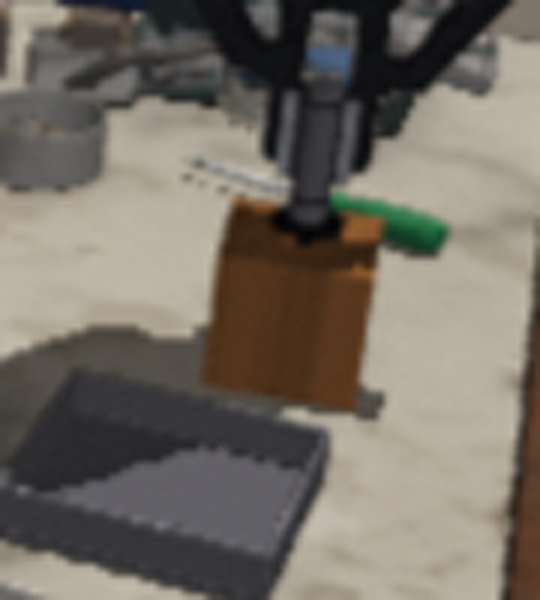

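Home to within a few mm. I'll lower gently until contact, then release.

Request:
{"op": "play_rows", "data": {
  "motion": [
    {"dp":[0.003,0,0.0],"rotation":[0,0,0],"claw":1},
    {"dp":[0.005,0,0.0],"rotation":[0,0,0],"claw":1},
    {"dp":[0.006,0,0.0],"rotation":[0,0,0],"claw":1},
    {"dp":[0.006,0,0.0],"rotation":[0,0,0],"claw":1}
  ]
}}

```text
clock: 11.6
position: [0.5356, -0.3904, 0.0819]
tcp_rot: [0.001, 0.708, -0.0, -0.706]
ft_force: [-0.4, 1.1, 4.7]
opening: 0.0148
```

Request:
{"op": "play_rows", "data": {
  "motion": [
    {"dp":[0,0,0],"rotation":[0,0,0],"claw":0.5},
    {"dp":[0,0,0],"rotation":[0,0,0],"claw":0},
    {"dp":[0,0,0],"rotation":[0,0,0],"claw":-1},
    {"dp":[0,0,0],"rotation":[0,0,0],"claw":-1},
    {"dp":[0,0,0],"rotation":[0,0,0],"claw":-1}
  ]
}}

```text
clock: 12.1
position: [0.5355, -0.3904, 0.0818]
tcp_rot: [0.001, 0.708, -0.0, -0.706]
ft_force: [0.3, 0.3, 0.0]
opening: 0.0777
```

Request:
{"op": "play_rows", "data": {
  "motion": [
    {"dp":[0,0,0],"rotation":[0,0,0],"claw":-1},
    {"dp":[-0.05,0,0],"rotation":[0,0,0],"claw":-1},
    {"dp":[-0.1,0,0],"rotation":[0,0,0],"claw":-1},
    {"dp":[-0.15,0,0],"rotation":[0,0,0],"claw":-1},
    {"dp":[-0.16,-0.04,0],"rotation":[0,0,0],"claw":-1}
  ]
}}

```text
clock: 12.6
position: [0.536, -0.3576, 0.2488]
tcp_rot: [0.001, 0.711, -0.006, -0.703]
ft_force: [0.6, -0.5, -0.3]
opening: 0.0853
```

Run:
```python
from h import *
f=cam("scene"); save(f,"s13.png",(330,150,460,280),6)
target((.535,.125),.25,84)
```

```text
dp [-0.0035 -0.4703  0.0014] rot [ 0.1084 -0.0112 -0.0017] t 12.65 pos [ 0.5382 -0.3453  0.2476] open 0.0852 F [ 0.7  7.2 -1.2] q [ 0.47  0.4  -0.    1.64 -0.    1.1  -1.09]
```

View pics/s13.png

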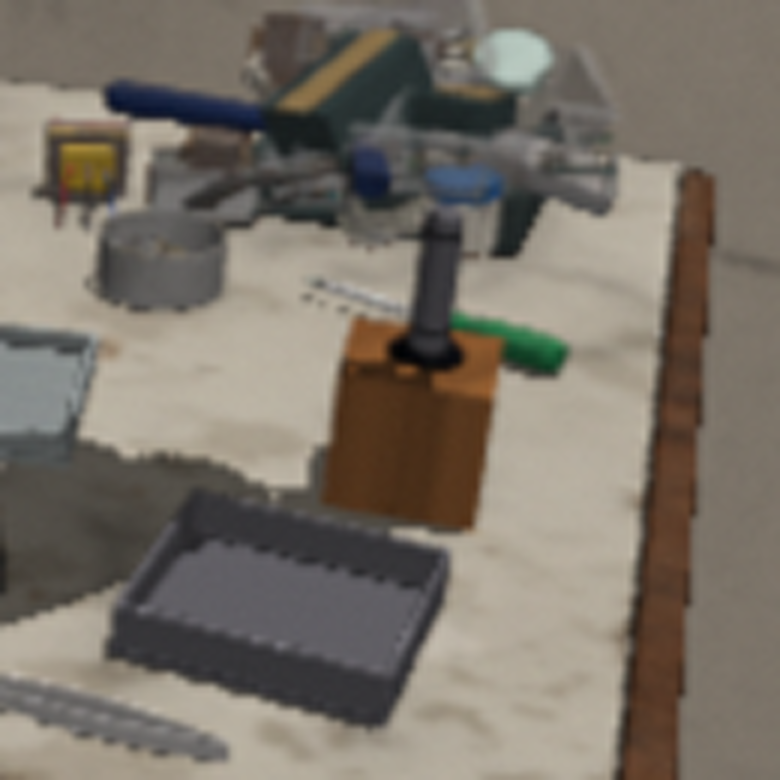

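The stick is home, flange on the holder (top of stick at crop (440,215), upright). Now to the nest.

Request:
{"op": "play_rows", "data": {
  "motion": [
    {"dp":[0.0,-0.048,0.0],"rotation":[0.02,-0.011,0],"claw":-1},
    {"dp":[0.0,-0.096,0.0],"rotation":[0.04,-0.011,0],"claw":-1},
    {"dp":[0.0,-0.144,0.0],"rotation":[0.06,-0.011,0],"claw":-1},
    {"dp":[0.0,-0.192,0.0],"rotation":[0.08,-0.011,0],"claw":-1},
    {"dp":[0.0,-0.24,0.001],"rotation":[0.108,-0.011,0],"claw":-1}
  ]
}}

```text
clock: 13.15
position: [0.5359, -0.1031, 0.2469]
tcp_rot: [-0.036, 0.706, -0.038, -0.706]
ft_force: [0.6, 0.2, 0.6]
opening: 0.0855
```

Run:
```python
from h import *
target((.535,.125),.22,84)
```

```text
dp [ 0.0265 -0.2268  0.0247] rot [ 0.0001 -0.0001 -0.0015] t 13.15 pos [ 0.5359 -0.1031  0.2469] open 0.0855 F [0.6 0.2 0.6] q [ 0.15  0.25 -0.09  1.84  0.03  1.05 -1.63]
```

Request:
{"op": "play_rows", "data": {
  "motion": [
    {"dp":[0.0,-0.048,0.005],"rotation":[0,0,-0.001],"claw":-1},
    {"dp":[0.01,-0.096,0.01],"rotation":[0,0,-0.001],"claw":-1},
    {"dp":[0.02,-0.144,0.015],"rotation":[0,0,-0.001],"claw":-1},
    {"dp":[0.027,-0.19,0.02],"rotation":[0,0,-0.001],"claw":-1},
    {"dp":[0.027,-0.227,0.025],"rotation":[0,0,-0.001],"claw":-1}
  ]
}}

```text
clock: 13.65
position: [0.5333, 0.1283, 0.2182]
tcp_rot: [0.036, -0.705, 0.036, 0.707]
ft_force: [0.0, 0.1, 0.7]
opening: 0.0853
```

Run:
```python
from h import *
f=cam("wrist");f=cam("wrist");f=cam("wrist"); save(f,"w14.png",(170,80,370,230),4)
target((.535,.125),.22,84)
```

```text
dp [-0.0009  0.0036 -0.0015] rot [0.0065 0.0008 0.0004] t 13.8 pos [0.5338 0.1288 0.2191] open 0.0855 F [ 0.4 -0.3 -0.7] q [-0.18  0.29 -0.21  1.86  0.07  0.99 -2.09]
```

View pics/w14.png

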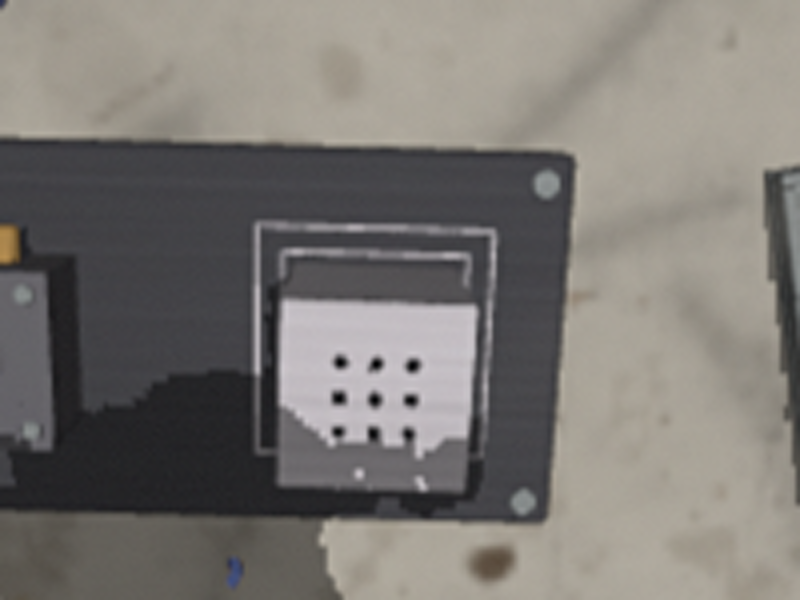

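Run:
```python
from h import *
f=cam("wrist")
m=lambda x,y:(170+x/4-.4,80+y/4-.4)
P=np.array([ray(f,*m(*p),.074) for p in [(279,299),(477,305),(468,493),(276,487)]])
print(P.round(4),P.mean(0)); 
print([np.linalg.norm(P[i]-P[(i+1)%4]).round(4) for i in range(4)])
for i,j in((1,0),(2,3)): d=P[j]-P[i]; print(np.degrees(np.arctan2(d[1],d[0])))
target((.534,.124),.22,84)
```

```text
[[0.5584 0.1442 0.074 ]
 [0.5521 0.0958 0.074 ]
 [0.5034 0.1014 0.074 ]
 [0.5099 0.1506 0.074 ]] [0.53096964 0.12300001 0.074     ]
[np.float64(0.0488), np.float64(0.0491), np.float64(0.0497), np.float64(0.049)]
82.58795571455211
82.45239164197561
dp [-0.0009  0.0021  0.0001] rot [ 0.0027  0.0006 -0.0008] t 13.85 pos [0.5343 0.1261 0.2191] open 0.0849 F [ 0.3 -0.1 -0.3] q [-0.17  0.29 -0.21  1.86  0.07  1.   -2.09]
```

Request:
{"op": "play_rows", "data": {
  "motion": [
    {"dp":[0.045,0.002,0.001],"rotation":[0.01,0,0],"claw":-1},
    {"dp":[0.09,0.002,0.001],"rotation":[0.017,0,0],"claw":-1},
    {"dp":[0.135,0.002,0.001],"rotation":[0.017,0,0],"claw":-1},
    {"dp":[0.179,0.002,0.001],"rotation":[0.017,0,0],"claw":-1},
    {"dp":[0.179,0.002,0.001],"rotation":[0.017,0,0],"claw":-1}
  ]
}}

```text
clock: 14.35
position: [0.5286, 0.1206, 0.035]
tcp_rot: [0.041, -0.702, 0.045, 0.71]
ft_force: [-1.1, -0.9, -0.4]
opening: 0.0853
```

Run:
```python
from h import *
f=cam("wrist");save(f,"w15.png")
target((.534,.124),.040,83)
```

```text
dp [-0.0019 -0.0027 -0.0027] rot [ 0.0012  0.0061 -0.0042] t 14.4 pos [0.531  0.1216 0.0381] open 0.0855 F [0.9 0.7 0.6] q [-0.2   0.54 -0.17  2.    0.15  0.63 -2.17]
```

View pics/w15.png

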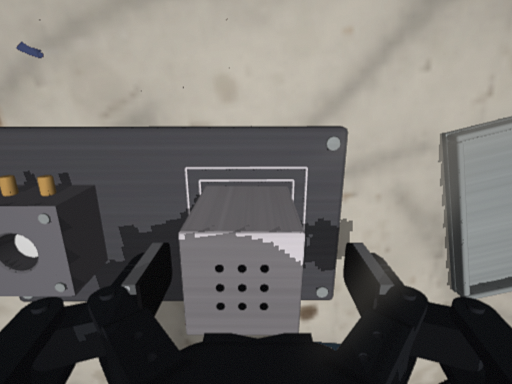

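Request:
{"op": "play_rows", "data": {
  "motion": [
    {"dp":[-0.002,-0.003,-0.003],"rotation":[0,0.005,-0.004],"claw":-1},
    {"dp":[-0.002,-0.003,-0.003],"rotation":[0,0.005,-0.004],"claw":-1}
  ]
}}

```text
clock: 14.6
position: [0.5366, 0.1243, 0.0428]
tcp_rot: [-0.044, 0.707, -0.043, -0.705]
ft_force: [0.0, 0.2, 0.5]
opening: 0.0856
```

Run:
```python
from h import *
f=cam("wrist");f=cam("wrist");save(f,"w16.png")
target((.534,.124),.040,83)
print(proj(f,(.534,.124,.074)))
```

```text
dp [0.0024 0.0007 0.0019] rot [ 0.0007 -0.0027  0.0013] t 14.7 pos [0.536  0.1245 0.0424] open 0.0853 F [0.8 0.4 0.4] q [-0.2   0.53 -0.17  1.99  0.15  0.63 -2.17]
[258.78014615 281.67375285]
```

View pics/w16.png

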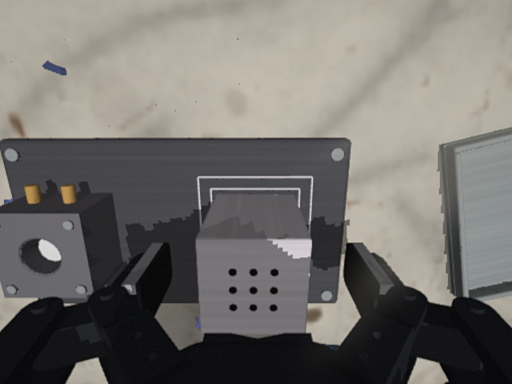

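Request:
{"op": "play_rows", "data": {
  "motion": [
    {"dp":[0.002,-0.0015,0.004],"rotation":[0,-0.003,0],"claw":-1},
    {"dp":[0.002,-0.0015,0.004],"rotation":[0,-0.003,0],"claw":0},
    {"dp":[0.002,-0.0015,0.004],"rotation":[0,-0.003,0],"claw":0.5},
    {"dp":[0.002,-0.0015,0.004],"rotation":[0,-0.003,0],"claw":1},
    {"dp":[0.002,-0.0015,0.004],"rotation":[0,-0.003,0],"claw":1}
  ]
}}

```text
clock: 15.2
position: [0.5325, 0.1266, 0.0408]
tcp_rot: [-0.043, 0.706, -0.042, -0.706]
ft_force: [-1.8, -1.3, 6.1]
opening: 0.0483
```

Request:
{"op": "play_rows", "data": {
  "motion": [
    {"dp":[0,0,0],"rotation":[0,0,0],"claw":1},
    {"dp":[0,0,0],"rotation":[0,0,0],"claw":1},
    {"dp":[0,0,0],"rotation":[0,0,0],"claw":1}
  ]
}}

```text
clock: 15.5
position: [0.5324, 0.1266, 0.0408]
tcp_rot: [-0.043, 0.706, -0.042, -0.706]
ft_force: [-0.3, -0.2, 2.7]
opening: 0.048
```

Request:
{"op": "play_rows", "data": {
  "motion": [
    {"dp":[-0.01,0,0],"rotation":[0,0,0],"claw":1},
    {"dp":[-0.03,0,0],"rotation":[0,0,0],"claw":1},
    {"dp":[-0.05,0,0],"rotation":[0,0,0],"claw":1},
    {"dp":[-0.08,0,0],"rotation":[0,0,0],"claw":1},
    {"dp":[-0.12,0,0],"rotation":[0,0,0],"claw":1}
  ]
}}

```text
clock: 16.0
position: [0.531, 0.1259, 0.161]
tcp_rot: [0.043, -0.705, 0.043, 0.707]
ft_force: [0.6, 0.8, -1.2]
opening: 0.0482
```

Run:
```python
from h import *
f=cam("scene");f=cam("scene");save(f,"s17.png",(130,90,390,270),3); f=cam("top");save(f,"t17.png",(150,90,400,240),3)
target((.534,.124),.165,83)
```

```text
dp [-0.0012  0.003  -0.0001] rot [ 0.0006 -0.0054  0.0037] t 16.15 pos [0.5342 0.127  0.1638] open 0.0481 F [-0.7  0.3 -1.5] q [-0.18  0.35 -0.21  1.92  0.09  0.87 -2.12]
```

View pics/s17.png

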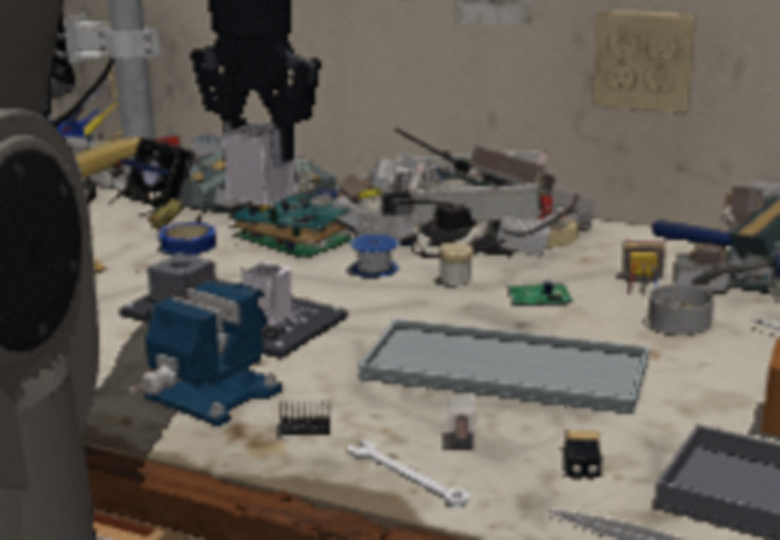

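View pics/t17.png

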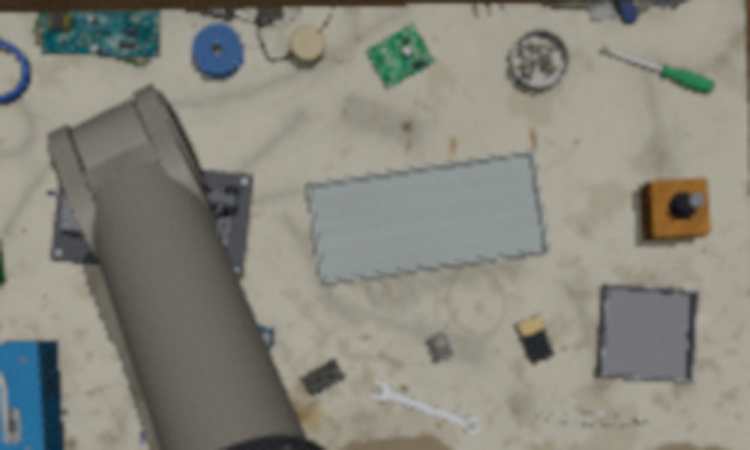

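Run:
```python
from h import *
target((.526,-.062),.16,96.4)
```

```text
dp [ 0.0032  0.1886 -0.0147] rot [-0.2333 -0.0059  0.003 ] t 16.15 pos [0.5342 0.127  0.1638] open 0.0481 F [-0.7  0.3 -1.5] q [-0.18  0.35 -0.21  1.92  0.09  0.87 -2.12]
```

Request:
{"op": "play_rows", "data": {
  "motion": [
    {"dp":[0,0.045,-0.003],"rotation":[-0.06,-0.006,0.003],"claw":1},
    {"dp":[0,0.09,-0.007],"rotation":[-0.12,-0.006,0.003],"claw":1},
    {"dp":[0,0.135,-0.011],"rotation":[-0.18,-0.006,0.003],"claw":1},
    {"dp":[0,0.175,-0.014],"rotation":[-0.23,-0.006,0.003],"claw":1},
    {"dp":[0,0.189,-0.015],"rotation":[-0.233,-0.006,0.003],"claw":1}
  ]
}}

```text
clock: 16.65
position: [0.5244, -0.0679, 0.1619]
tcp_rot: [-0.038, -0.705, -0.037, 0.707]
ft_force: [-0.1, -0.2, 0.0]
opening: 0.0482
```

Run:
```python
from h import *
f=cam("wrist");f=cam("wrist");save(f,"w18.png")
target((.526,-.062),.05,96.4)
a=np.radians(6.4);R2=np.array([[np.cos(a),-np.sin(a)],[np.sin(a),np.cos(a)]])
for c in((.056,.125),(.056,-.125),(-.056,-.125),(-.056,.125)):
    p=np.array([.5313,-.1269])+R2@c; print(proj(f,(*p,.014)).round(1))
```

```text
dp [ 0.112  -0.0037 -0.0019] rot [-0.0057  0.0028 -0.0007] t 16.75 pos [ 0.5248 -0.0658  0.162 ] open 0.0482 F [-0.5  0.3 -1.1] q [ 0.16  0.33 -0.18  1.96  0.08  0.86 -1.53]
[187.8 119.5]
[448.4 117.4]
[429.2 225. ]
[195.9 226.8]
```

View pics/w18.png

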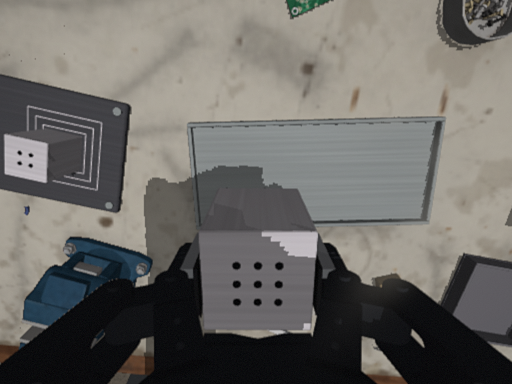

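Request:
{"op": "play_rows", "data": {
  "motion": [
    {"dp":[0.04,-0.004,-0.001],"rotation":[-0.006,0.003,0],"claw":1},
    {"dp":[0.08,-0.004,-0.001],"rotation":[-0.006,0.003,0],"claw":1},
    {"dp":[0.108,-0.004,-0.001],"rotation":[-0.006,0.003,0],"claw":1},
    {"dp":[0.12,-0.004,-0.001],"rotation":[-0.006,0.003,0],"claw":1},
    {"dp":[0.122,-0.004,-0.001],"rotation":[-0.006,0.003,0],"claw":1}
  ]
}}

```text
clock: 17.25
position: [0.5239, -0.0604, 0.0385]
tcp_rot: [-0.04, -0.705, -0.04, 0.707]
ft_force: [0.6, -0.3, -0.9]
opening: 0.0485
```

Run:
```python
from h import *
f=cam("wrist");
target((.526,-.062),.035,96.4)
```

```text
dp [ 0.0046  0.0014 -0.001 ] rot [0.0016 0.0009 0.    ] t 17.3 pos [ 0.5249 -0.0607  0.0396] open 0.0482 F [ 0.5 -0.6  0.1] q [ 0.12  0.51 -0.16  2.04  0.14  0.6  -1.59]
```

Request:
{"op": "play_rows", "data": {
  "motion": [
    {"dp":[0.003,0,0],"rotation":[0,0,0],"claw":1},
    {"dp":[0.005,0,0],"rotation":[0,0,0],"claw":1},
    {"dp":[0.006,0,0],"rotation":[0,0,0],"claw":1},
    {"dp":[0.006,0,0],"rotation":[0,0,0],"claw":1}
  ]
}}

```text
clock: 17.7
position: [0.5257, -0.0606, 0.0349]
tcp_rot: [0.04, 0.706, 0.04, -0.706]
ft_force: [-1.6, 0.5, 5.6]
opening: 0.0481
```

Contact with the tray floor. Release and lift.

Request:
{"op": "play_rows", "data": {
  "motion": [
    {"dp":[0,0,0],"rotation":[0,0,0],"claw":0},
    {"dp":[0,0,0],"rotation":[0,0,0],"claw":-1},
    {"dp":[0,0,0],"rotation":[0,0,0],"claw":-1},
    {"dp":[0,0,0],"rotation":[0,0,0],"claw":-1},
    {"dp":[-0.03,0,0],"rotation":[0,0,0],"claw":-1}
  ]
}}

```text
clock: 18.2
position: [0.523, -0.0605, 0.0622]
tcp_rot: [-0.04, -0.704, -0.04, 0.708]
ft_force: [-0.0, -0.3, 0.2]
opening: 0.0857
```

Request:
{"op": "play_rows", "data": {
  "motion": [
    {"dp":[-0.05,0,0],"rotation":[0,0,0],"claw":-1},
    {"dp":[-0.1,0,0],"rotation":[0,0,0],"claw":-1},
    {"dp":[-0.14,-0.03,0],"rotation":[0.05,0,0],"claw":-1},
    {"dp":[-0.15,-0.075,0],"rotation":[0.1,0,0],"claw":-1},
    {"dp":[-0.15,-0.12,0],"rotation":[0.15,0,0],"claw":-1}
  ]
}}

```text
clock: 18.7
position: [0.5116, 0.0597, 0.2152]
tcp_rot: [0.015, -0.707, 0.014, 0.707]
ft_force: [0.4, 1.4, -1.3]
opening: 0.0855
```

Run:
```python
from h import *
f=cam("scene");save(f,"s19.png",(130,90,390,270),3)
target((.534,.124),.20,84)
```

```text
dp [ 0.0144 -0.0554 -0.0227] rot [0.0719 0.0031 0.0052] t 18.75 pos [0.5095 0.0693 0.2142] open 0.0852 F [-0.4  7.4 -0.2] q [-0.05  0.25 -0.24  1.94  0.06  0.96 -1.92]
```

View pics/s19.png

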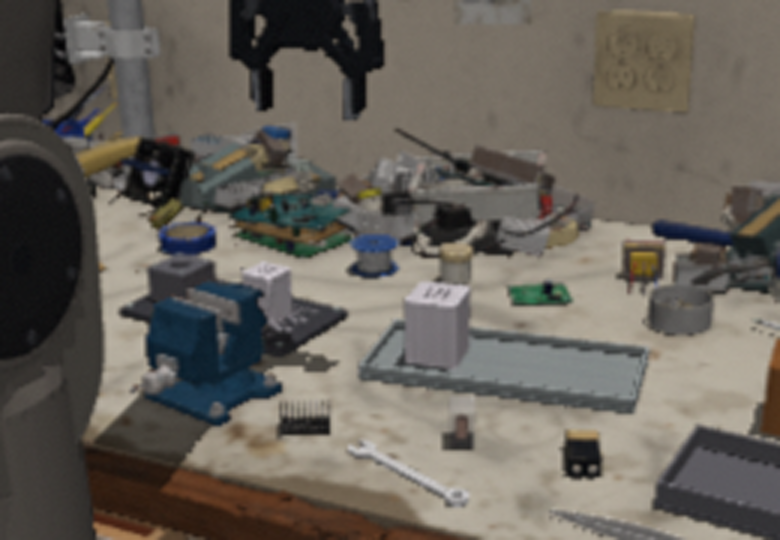

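Request:
{"op": "play_rows", "data": {
  "motion": [
    {"dp":[0.01,-0.035,-0.014],"rotation":[0.05,0.003,0.005],"claw":-1},
    {"dp":[0.04,-0.057,-0.022],"rotation":[0.08,0.003,0.005],"claw":-1},
    {"dp":[0.08,-0.057,-0.022],"rotation":[0.08,0.003,0.005],"claw":-1},
    {"dp":[0.1,-0.057,-0.022],"rotation":[0.08,0.003,0.005],"claw":-1},
    {"dp":[0.1,-0.057,-0.022],"rotation":[0.08,0.003,0.005],"claw":-1}
  ]
}}

```text
clock: 19.25
position: [0.5306, 0.1254, 0.1112]
tcp_rot: [0.039, -0.704, 0.04, 0.708]
ft_force: [-0.2, -0.7, -0.6]
opening: 0.0855
```

Run:
```python
from h import *
f=cam("wrist");f=cam("wrist");f=cam("wrist");save(f,"w20.png",(130,140,386,332),3)
target((.533,.126),.03,83)
print(proj(f,(.533,.126,.061)))
```

```text
dp [0.0855 0.0003 0.001 ] rot [ 0.0091 -0.0012  0.0008] t 19.4 pos [0.5339 0.1261 0.1155] open 0.0853 F [ 0.4 -0.1  0.3] q [-0.16  0.42 -0.23  1.95  0.13  0.78 -2.15]
[257.22842833 209.1163755 ]
```

View pics/w20.png

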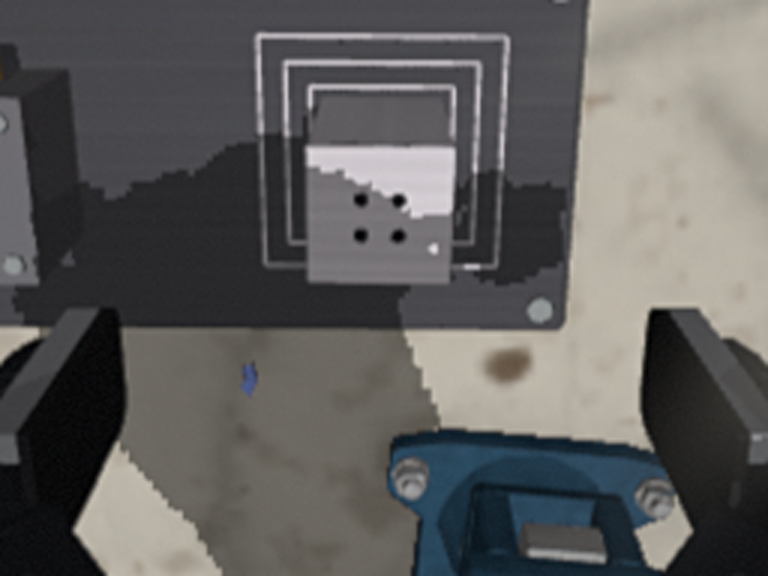

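Request:
{"op": "play_rows", "data": {
  "motion": [
    {"dp":[0.04,0,0.001],"rotation":[0.007,0,0],"claw":-1},
    {"dp":[0.075,0,0.001],"rotation":[0.007,0,0],"claw":-1},
    {"dp":[0.085,0,0.001],"rotation":[0.007,0,0],"claw":-1},
    {"dp":[0.085,0,0.001],"rotation":[0.007,0,0],"claw":0},
    {"dp":[0.085,0,0.001],"rotation":[0.007,0,0],"claw":0.5}
  ]
}}

```text
clock: 19.9
position: [0.5344, 0.1266, 0.0322]
tcp_rot: [-0.043, 0.707, -0.042, -0.705]
ft_force: [-0.1, -0.4, 0.1]
opening: 0.0591
```

Request:
{"op": "play_rows", "data": {
  "motion": [
    {"dp":[0,0,0],"rotation":[0,0,0],"claw":0.7},
    {"dp":[0,0,0],"rotation":[0,0,0],"claw":1},
    {"dp":[0,0,0],"rotation":[0,0,0],"claw":1},
    {"dp":[0,0,0],"rotation":[0,0,0],"claw":1},
    {"dp":[0,0,0],"rotation":[0,0,0],"claw":1}
  ]
}}

```text
clock: 20.4
position: [0.5363, 0.1271, 0.0345]
tcp_rot: [-0.044, 0.709, -0.042, -0.703]
ft_force: [-0.7, -0.3, 7.6]
opening: 0.0338
```

Request:
{"op": "play_rows", "data": {
  "motion": [
    {"dp":[-0.01,0,0],"rotation":[0,0,0],"claw":1},
    {"dp":[-0.03,0,0],"rotation":[0,0,0],"claw":1},
    {"dp":[-0.05,0,0],"rotation":[0,0,0],"claw":1},
    {"dp":[-0.09,0,0],"rotation":[0,0,0],"claw":1},
    {"dp":[-0.12,0,0],"rotation":[0,0,0],"claw":1}
  ]
}}

```text
clock: 20.9
position: [0.5358, 0.1271, 0.1577]
tcp_rot: [-0.044, 0.709, -0.041, -0.702]
ft_force: [0.9, -0.5, -0.8]
opening: 0.0339
```

Run:
```python
from h import *
f=cam("scene");save(f,"s21.png",(130,90,390,270),3);f=cam("top");save(f,"t21.png",(150,90,400,240),3)
target((.5365,-.174),.16,96.4)
```

```text
dp [-0.0013  0.2999 -0.0344] rot [-0.2324 -0.0172  0.0052] t 21.0 pos [0.5385 0.1279 0.1603] open 0.0341 F [ 0.8  0.7 -0.8] q [-0.15  0.36 -0.24  1.92  0.11  0.86 -2.14]
```

View pics/s21.png

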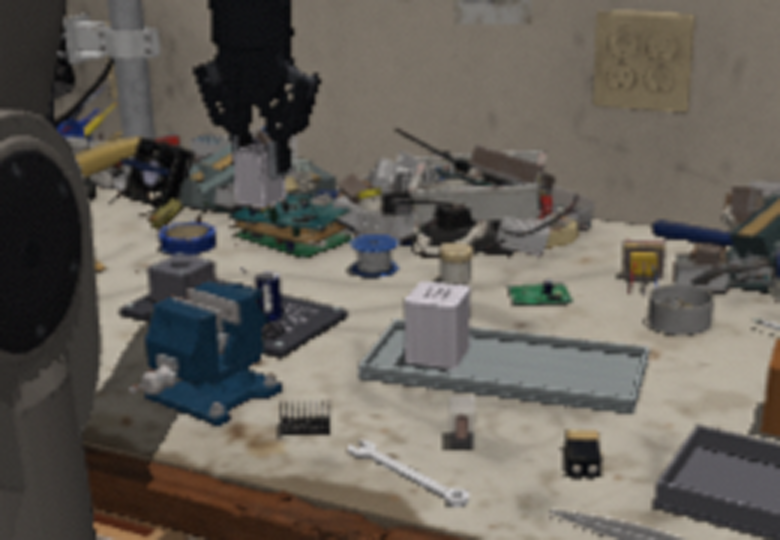

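View pics/t21.png

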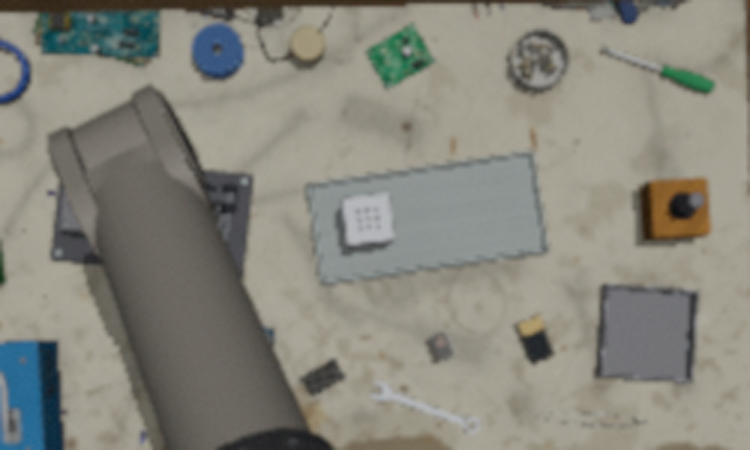

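Request:
{"op": "play_rows", "data": {
  "motion": [
    {"dp":[-0.003,0.048,-0.004],"rotation":[-0.05,-0.008,0.003],"claw":1},
    {"dp":[-0.003,0.096,-0.01],"rotation":[-0.1,-0.008,0.003],"claw":1},
    {"dp":[-0.003,0.144,-0.016],"rotation":[-0.15,-0.008,0.003],"claw":1},
    {"dp":[-0.003,0.192,-0.022],"rotation":[-0.2,-0.008,0.003],"claw":1},
    {"dp":[-0.003,0.24,-0.028],"rotation":[-0.232,-0.008,0.003],"claw":1}
  ]
}}

```text
clock: 21.5
position: [0.5368, -0.1156, 0.1624]
tcp_rot: [0.039, 0.709, 0.041, -0.703]
ft_force: [0.6, 0.5, -0.8]
opening: 0.0339
```

Run:
```python
from h import *
target((.5365,-.174),.16,96.4)
```

```text
dp [0.0023 0.058  0.0069] rot [ 0.0016 -0.0098  0.001 ] t 21.5 pos [ 0.5368 -0.1156  0.1624] open 0.0339 F [ 0.6  0.5 -0.8] q [ 0.27  0.36 -0.2   1.92  0.09  0.86 -1.44]
```

Request:
{"op": "play_rows", "data": {
  "motion": [
    {"dp":[0,0.045,0.005],"rotation":[0,0,0],"claw":1},
    {"dp":[0.01,0.058,0.007],"rotation":[0,0,0],"claw":1},
    {"dp":[0.05,0.058,0.007],"rotation":[0,0,0],"claw":1},
    {"dp":[0.06,0.058,0.007],"rotation":[0,0,0],"claw":1},
    {"dp":[0.06,0.058,0.007],"rotation":[0,0,0],"claw":1}
  ]
}}

```text
clock: 22.0
position: [0.5354, -0.1725, 0.1007]
tcp_rot: [0.039, 0.708, 0.042, -0.704]
ft_force: [-0.1, 0.7, -0.7]
opening: 0.0342
```

Run:
```python
from h import *
f=cam("wrist");f=cam("wrist");save(f,"w22.png")
target((.5365,-.174),.030,96.4)
```

```text
dp [0.0731 0.0011 0.002 ] rot [ 0.0032 -0.0104  0.0013] t 22.1 pos [ 0.5376 -0.1729  0.1031] open 0.0338 F [0.  0.5 0.4] q [ 0.34  0.46 -0.17  1.93  0.11  0.75 -1.35]
```

View pics/w22.png

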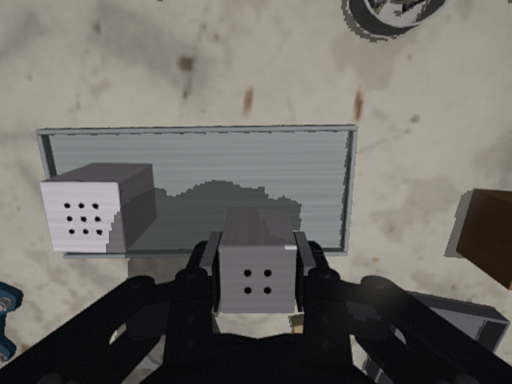

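Request:
{"op": "play_rows", "data": {
  "motion": [
    {"dp":[0.035,0.001,0.002],"rotation":[0.003,0,0],"claw":1},
    {"dp":[0.06,0.001,0.002],"rotation":[0.003,0,0],"claw":1},
    {"dp":[0.07,0.001,0.002],"rotation":[0.003,0,0],"claw":1},
    {"dp":[0.072,0.001,0.002],"rotation":[0.003,0,0],"claw":1},
    {"dp":[0.074,0.001,0.002],"rotation":[0.003,0,0],"claw":1}
  ]
}}

```text
clock: 22.6
position: [0.5377, -0.1739, 0.0304]
tcp_rot: [0.039, 0.71, 0.04, -0.702]
ft_force: [0.5, -0.0, -1.5]
opening: 0.0341
```

Request:
{"op": "play_rows", "data": {
  "motion": [
    {"dp":[0.002,0,0],"rotation":[0,0,0],"claw":1},
    {"dp":[0.003,0,0],"rotation":[0,0,0],"claw":1},
    {"dp":[0.003,0,0],"rotation":[0,0,0],"claw":1}
  ]
}}

```text
clock: 22.9
position: [0.5389, -0.1741, 0.0287]
tcp_rot: [0.039, 0.711, 0.04, -0.701]
ft_force: [-0.8, 0.3, 4.6]
opening: 0.0343
```

Request:
{"op": "play_rows", "data": {
  "motion": [
    {"dp":[0,0,0],"rotation":[0,0,0],"claw":0.3},
    {"dp":[0,0,0],"rotation":[0,0,0],"claw":0},
    {"dp":[0,0,0],"rotation":[0,0,0],"claw":-1},
    {"dp":[0,0,0],"rotation":[0,0,0],"claw":-1},
    {"dp":[-0.03,0,0],"rotation":[0,0,0],"claw":-1}
  ]
}}

```text
clock: 23.4
position: [0.5356, -0.1733, 0.0557]
tcp_rot: [0.039, 0.709, 0.041, -0.703]
ft_force: [-0.6, 0.1, 0.8]
opening: 0.0836
```

Request:
{"op": "play_rows", "data": {
  "motion": [
    {"dp":[-0.05,0,0],"rotation":[0,-0.01,0],"claw":-1},
    {"dp":[-0.1,0,0],"rotation":[0,-0.01,0],"claw":-1},
    {"dp":[-0.15,-0.01,0],"rotation":[0,-0.01,0],"claw":-1},
    {"dp":[-0.16,-0.058,0],"rotation":[0.05,-0.01,0],"claw":-1},
    {"dp":[-0.16,-0.105,0],"rotation":[0.1,-0.01,0],"claw":-1}
  ]
}}

```text
clock: 23.9
position: [0.5241, -0.0694, 0.2191]
tcp_rot: [0.002, 0.708, 0.003, -0.706]
ft_force: [0.4, 2.0, -1.6]
opening: 0.0853
```

Run:
```python
from h import *
f=cam("scene");save(f,"s23.png",(130,90,390,270),3)
target((.533,.126),.20,84)
```

```text
dp [ 0.019  -0.1845 -0.0137] rot [ 1.21e-01 -1.00e-04  7.10e-03] t 23.95 pos [ 0.5224 -0.0589  0.2177] open 0.0856 F [-2.   7.5 -0.2] q [ 0.2   0.26 -0.23  1.91  0.06  0.98 -1.62]
```

View pics/s23.png

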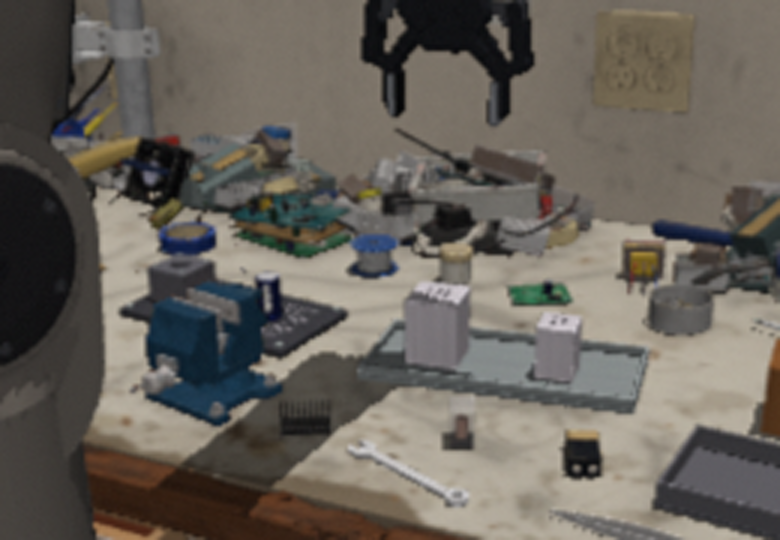

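Both cans stand in the tray. Now the capacitor (dark blue cylinder on the base plate).

Request:
{"op": "play_rows", "data": {
  "motion": [
    {"dp":[0,-0.048,-0.003],"rotation":[0.03,0,0.007],"claw":-1},
    {"dp":[0.0,-0.096,-0.006],"rotation":[0.06,0,0.007],"claw":-1},
    {"dp":[0.01,-0.144,-0.01],"rotation":[0.09,0,0.007],"claw":-1},
    {"dp":[0.03,-0.184,-0.014],"rotation":[0.12,0,0.007],"claw":-1},
    {"dp":[0.06,-0.184,-0.014],"rotation":[0.12,0,0.007],"claw":-1}
  ]
}}

```text
clock: 24.45
position: [0.5341, 0.1345, 0.1601]
tcp_rot: [-0.035, 0.708, -0.031, -0.705]
ft_force: [0.6, -1.0, -0.2]
opening: 0.0857
```

Request:
{"op": "play_rows", "data": {
  "motion": [
    {"dp":[0.04,0,0],"rotation":[0,0,0],"claw":-1},
    {"dp":[0.05,0,0],"rotation":[0,0,0],"claw":-1},
    {"dp":[0.05,0,0],"rotation":[0,0,0],"claw":-1}
  ]
}}

```text
clock: 24.75
position: [0.533, 0.134, 0.1085]
tcp_rot: [0.035, -0.706, 0.032, 0.706]
ft_force: [0.2, 0.3, 0.1]
opening: 0.0855
```

Run:
```python
from h import *
f=cam("wrist");f=cam("wrist");save(f,"w24.png",(130,140,386,332),3)
target((.534,.126),.026,84)
print(proj(f,(.534,.126,.054)))
```

```text
dp [0.0851 0.0089 0.0008] rot [ 0.0095 -0.0048  0.0062] t 24.85 pos [0.5352 0.1343 0.1112] open 0.0853 F [ 0.6 -1.4  1. ] q [-0.13  0.44 -0.28  1.95  0.17  0.77 -2.17]
[269.02981823 207.24529628]
```

View pics/w24.png

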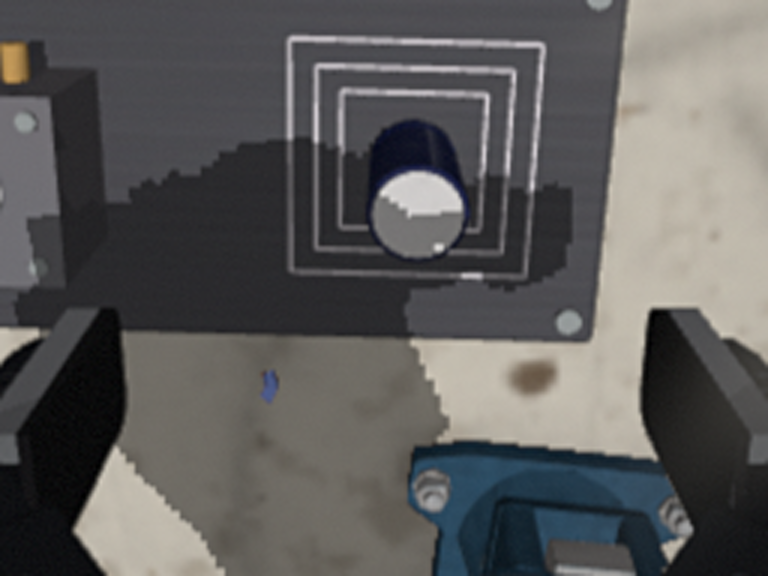

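Request:
{"op": "play_rows", "data": {
  "motion": [
    {"dp":[0.03,0.009,0.002],"rotation":[0.005,-0.005,0.006],"claw":-1},
    {"dp":[0.07,0.009,0.002],"rotation":[0.005,-0.005,0.006],"claw":-1},
    {"dp":[0.088,0.009,0.002],"rotation":[0.005,-0.005,0.006],"claw":-1},
    {"dp":[0.088,0.009,0.002],"rotation":[0.005,-0.005,0.006],"claw":0},
    {"dp":[0.088,0.009,0.002],"rotation":[0.005,-0.005,0.006],"claw":0.4}
  ]
}}

```text
clock: 25.35
position: [0.5343, 0.126, 0.0249]
tcp_rot: [-0.036, 0.707, -0.035, -0.705]
ft_force: [0.5, 0.3, 0.9]
opening: 0.0593
```

Request:
{"op": "play_rows", "data": {
  "motion": [
    {"dp":[0,0,0],"rotation":[0,0,0],"claw":0.7},
    {"dp":[0,0,0],"rotation":[0,0,0],"claw":1},
    {"dp":[0,0,0],"rotation":[0,0,0],"claw":1},
    {"dp":[0,0,0],"rotation":[0,0,0],"claw":1},
    {"dp":[0,0,0],"rotation":[0,0,0],"claw":1}
  ]
}}

```text
clock: 25.85
position: [0.5358, 0.1263, 0.0269]
tcp_rot: [-0.036, 0.708, -0.035, -0.704]
ft_force: [-1.0, -0.2, 9.8]
opening: 0.0234
```

Request:
{"op": "play_rows", "data": {
  "motion": [
    {"dp":[-0.03,0,0],"rotation":[0,0,0],"claw":1},
    {"dp":[-0.07,0,0],"rotation":[0,0,0],"claw":1},
    {"dp":[-0.11,0,0],"rotation":[0,0,0],"claw":1},
    {"dp":[-0.15,0,0],"rotation":[0,0,0],"claw":1},
    {"dp":[-0.19,0,0],"rotation":[0,0,0],"claw":1}
  ]
}}

```text
clock: 26.35
position: [0.5345, 0.126, 0.2194]
tcp_rot: [-0.036, 0.709, -0.035, -0.704]
ft_force: [1.0, -0.1, -0.9]
opening: 0.0233
```

Run:
```python
from h import *
f=cam("scene");save(f,"s25.png",(130,60,390,240),3);f=cam("top");save(f,"t25.png",(150,90,400,240),3)
target((.40,-.36),.2,90)
```

```text
dp [0.0192 0.499  0.0884] rot [-0.1015 -0.0166  0.0053] t 26.45 pos [0.5381 0.1274 0.2237] open 0.0235 F [ 1.3 -0.  -1.1] q [-0.09  0.29 -0.31  1.85  0.11  0.99 -2.12]
```

View pics/s25.png

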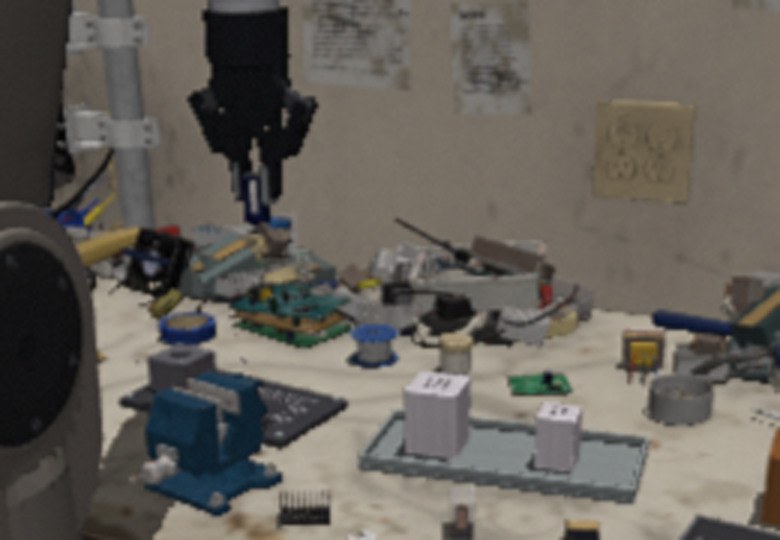

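View pics/t25.png

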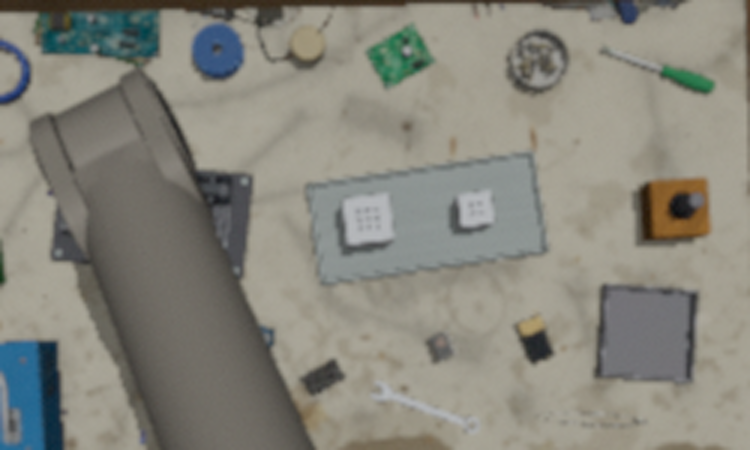

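Request:
{"op": "play_rows", "data": {
  "motion": [
    {"dp":[0,0.049,0.007],"rotation":[-0.02,-0.01,0],"claw":1},
    {"dp":[0,0.098,0.014],"rotation":[-0.04,-0.01,0],"claw":1},
    {"dp":[0,0.147,0.021],"rotation":[-0.06,-0.01,0],"claw":1},
    {"dp":[0,0.196,0.028],"rotation":[-0.08,-0.01,0],"claw":1},
    {"dp":[0,0.245,0.035],"rotation":[-0.1,-0.01,0],"claw":1}
  ]
}}

```text
clock: 26.95
position: [0.4775, -0.1146, 0.2219]
tcp_rot: [-0.002, 0.71, 0.002, -0.704]
ft_force: [1.0, 0.0, -1.5]
opening: 0.0234
```

Run:
```python
from h import *
target((.40,-.36),.2,90)
```

```text
dp [0.0201 0.2455 0.0776] rot [-0.0004 -0.0077  0.0046] t 26.95 pos [ 0.4775 -0.1146  0.2219] open 0.0234 F [ 1.   0.  -1.5] q [ 0.29  0.19 -0.2   1.99  0.04  0.96 -1.5 ]
```

Request:
{"op": "play_rows", "data": {
  "motion": [
    {"dp":[0.004,0.047,0.015],"rotation":[0,-0.008,0.005],"claw":1},
    {"dp":[0.008,0.094,0.03],"rotation":[0,-0.008,0.005],"claw":1},
    {"dp":[0.012,0.141,0.045],"rotation":[0,-0.008,0.005],"claw":1},
    {"dp":[0.016,0.188,0.06],"rotation":[0,-0.008,0.005],"claw":1},
    {"dp":[0.02,0.235,0.076],"rotation":[0,-0.008,0.005],"claw":1}
  ]
}}

```text
clock: 27.45
position: [0.4007, -0.3512, 0.2004]
tcp_rot: [0.0, 0.707, -0.0, -0.707]
ft_force: [1.5, -0.1, -0.9]
opening: 0.0234
```

Request:
{"op": "play_rows", "data": {
  "motion": [
    {"dp":[0.04,0.006,0.0],"rotation":[0,0,0],"claw":1},
    {"dp":[0.08,0.006,0.0],"rotation":[0,0,0],"claw":1},
    {"dp":[0.08,0.006,0.0],"rotation":[0,0,0],"claw":1}
  ]
}}

```text
clock: 27.75
position: [0.3971, -0.3552, 0.116]
tcp_rot: [0.002, -0.705, -0.001, 0.71]
ft_force: [-0.7, 1.1, -0.5]
opening: 0.0231
```

Run:
```python
from h import *
f=cam("wrist");f=cam("wrist");save(f,"w26.png")
target((.40,-.36),.026,90)
print(proj(f,(.40,-.36,.003)))
for c in ((.05,.05),(.05,-.05)): print(proj(f,(.4014+c[0]-.005*np.sign(c[1])*0,-.36+c[1],.022)))
```

```text
dp [0.0946 0.0032 0.0006] rot [0.0005 0.0006 0.0001] t 27.85 pos [ 0.4006 -0.3568  0.1206] open 0.0232 F [-0.2  0.1  0.7] q [ 0.64  0.39 -0.03  1.99  0.02  0.77 -0.98]
[262.23276696 183.47869193]
[200.14077646 127.92209104]
[325.56920073 127.85452248]
```

View pics/w26.png

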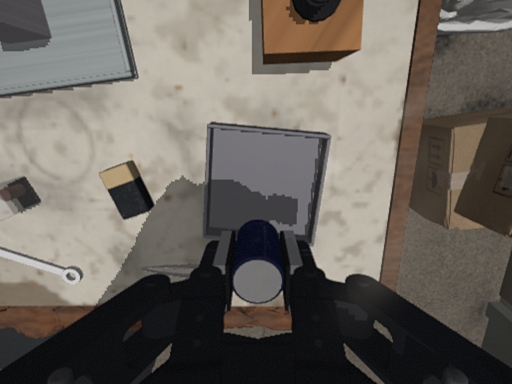

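Request:
{"op": "play_rows", "data": {
  "motion": [
    {"dp":[0.04,0.003,0],"rotation":[0,0,0],"claw":1},
    {"dp":[0.08,0.003,0],"rotation":[0,0,0],"claw":1},
    {"dp":[0.096,0.003,0],"rotation":[0,0,0],"claw":1},
    {"dp":[0.099,0.003,0],"rotation":[0,0,0],"claw":1},
    {"dp":[0.101,0.003,0],"rotation":[0,0,0],"claw":1}
  ]
}}

```text
clock: 28.35
position: [0.4022, -0.3604, 0.0215]
tcp_rot: [0.001, 0.708, -0.0, -0.706]
ft_force: [-1.4, -0.4, -1.0]
opening: 0.0236
```

Request:
{"op": "play_rows", "data": {
  "motion": [
    {"dp":[0.002,0,0],"rotation":[0,0,0],"claw":1},
    {"dp":[0.003,0,0],"rotation":[0,0,0],"claw":1},
    {"dp":[0.003,0,0],"rotation":[0,0,0],"claw":1}
  ]
}}

```text
clock: 28.65
position: [0.4036, -0.3613, 0.02]
tcp_rot: [0.002, 0.709, -0.001, -0.705]
ft_force: [0.3, -0.1, 6.4]
opening: 0.0233
```

Request:
{"op": "play_rows", "data": {
  "motion": [
    {"dp":[0,0,0],"rotation":[0,0,0],"claw":0.4},
    {"dp":[0,0,0],"rotation":[0,0,0],"claw":0.1},
    {"dp":[0,0,0],"rotation":[0,0,0],"claw":0},
    {"dp":[0,0,0],"rotation":[0,0,0],"claw":0},
    {"dp":[-0.02,0,0],"rotation":[0,0,0],"claw":0}
  ]
}}

```text
clock: 29.15
position: [0.4018, -0.3599, 0.038]
tcp_rot: [0.001, 0.707, 0.0, -0.707]
ft_force: [0.7, 0.6, -0.5]
opening: 0.0426
```

Request:
{"op": "play_rows", "data": {
  "motion": [
    {"dp":[-0.05,0,0],"rotation":[0,0,0],"claw":0},
    {"dp":[-0.1,0,0],"rotation":[0,0,0],"claw":0},
    {"dp":[-0.15,0,0],"rotation":[0,0,0],"claw":-0.5},
    {"dp":[-0.2,0,0],"rotation":[0,0,0],"claw":-1},
    {"dp":[-0.2,0,0],"rotation":[0,0,0],"claw":-1}
  ]
}}

```text
clock: 29.65
position: [0.4048, -0.3623, 0.2453]
tcp_rot: [0.003, 0.711, -0.002, -0.703]
ft_force: [0.9, -0.3, -0.3]
opening: 0.0829
```

Run:
```python
from h import *
f=cam("scene");save(f,"s27.png",(130,90,460,290),2.4);f=cam("wrist");f=cam("wrist");save(f,"w27.png")
target((.40,-.36),.2,90)
```

```text
dp [0.0375 0.0005 0.0012] rot [ 0.0015 -0.     -0.0001] t 29.8 pos [ 0.4012 -0.3594  0.2375] open 0.0852 F [-0.9  0.3 -0.9] q [ 0.64  0.25 -0.03  1.87  0.01  1.02 -0.96]
```

View pics/s27.png

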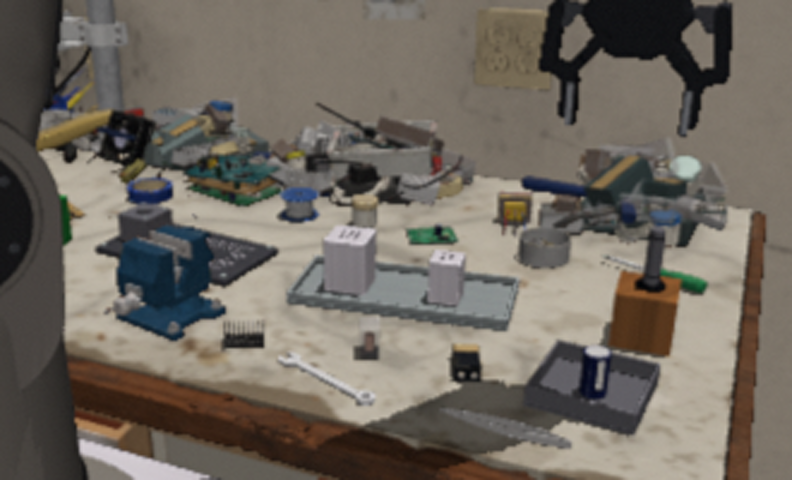

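View pics/w27.png

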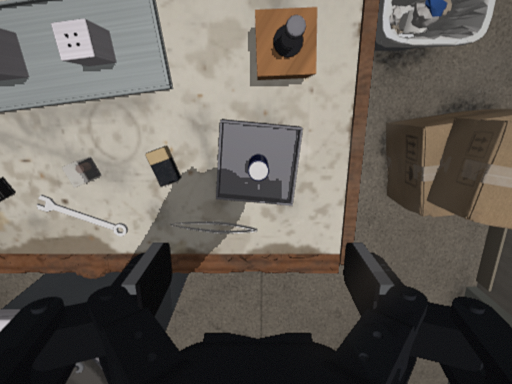

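Run:
```python
from h import *
f=cam("top");save(f,"t28.png",(150,90,400,240),3)
```

```text
(no output)
```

View pics/t28.png

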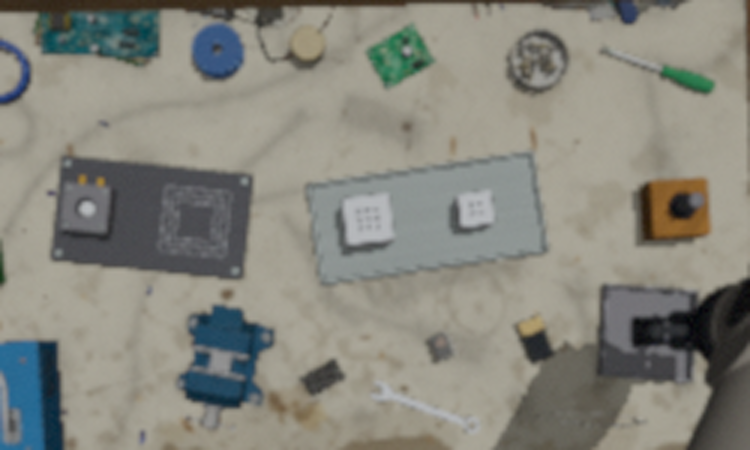

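The top view shows the nest empty, both cans in the tray (crop (368,218) and (475,209)), the stick in its holder at (688,205), the button up, and the bystanders where they were.

```bash
python3 -c "
from rig import finish_job
print(finish_job())"
```

```text
the job is handed in; nothing more can be done
None
```

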